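# Fetch the sharpening stone from behind the finishing pots

### The job

The sharpening stone lies at the back of the little plywood shelf, behind the bottle, the jar and the tin. First stand all three of these upright in the metal side tray, then lay the stone flat in its dark wooden holder, centred between the two end cleats and lengthways with it, and only then put the bottle, the jar and the tin back on the shelf, each upright on the very spot where it stood at the start. Drop or tip over nothing, and leave the mallet, the chisel and the spoon alone.

Things in the scene. Friction and masses are not known exactly. Their poses are not given: they have to be found in the camera images.
- shelf: Low plywood shelf, fixed. Floor x -70 to +105 mm, 270 mm wide (y), top 8 mm above the bench. Origin: on the bench, mid-width; x to its back. End cheeks 38 mm high; back rail at x +95 to +105 mm, 28 mm high; open in front. Three flush cork squares (60 mm) at x -30, y -66, 0, +66 mm: on each stands the bottle, jar or tin, shuffled, up to 5 mm off centre. The stone lies behind, at about x +35 mm, along y.
- holder: Stone holder, fixed, left or right of the shelf: dark wooden board 270 mm long (its x) by 90 mm wide, upper face 20 mm above the bench, a light cleat 8 mm high across each end; the cleats stand 216 mm apart, so the 200 mm stone has 8 mm to spare at each end. No walls along the long sides. Origin: centre of the underside, on the bench.
- tray: Steel side tray fixed to the bench, 290 mm long (its x) by 140 mm wide (its y), walls 5 mm thick and 14 mm high, inner floor 5 mm above the bench. Origin: centre of the underside. On the other side of the shelf from the holder. Room for the three containers in a row along its x, some 90 mm apart.
- bottle: Amber glass bottle, closed: round body of diameter 52 mm up to 76 mm, sloping shoulder to a neck of 24 mm at 86 mm, black cap of 28 mm; 104 mm tall in all; about 0.2 kg. Origin: centre of the underside, z up.
- jar: Glass jar with pale contents and an aluminium lid: diameter 58 mm (lid 59 mm), 90 mm tall; about 0.25 kg. Origin: centre of the underside, z up.
- tin: Square steel tin, 50 x 50 mm and 90 mm high, with a black cap (24 mm across, 12 mm high) on top, 102 mm in all; sides along its x and y; about 0.3 kg. Origin: centre of the underside, z up.
- stone: Sharpening stone: flat bar 200 mm long (its x), 50 mm wide (its y), 28 mm thick, lower half brick-red, upper half grey; about 0.55 kg. Origin: centre of the underside. The containers stand only a few mm in front of it.
- mallet: Bystander: mallet lying in front of the shelf on the robot's side, black rubber head 52 mm thick and 90 mm long, wooden handle, 220 mm long in all. Origin: on the bench, within the handle. Leave alone.
- chisel: Bystander: chisel of about 260 mm with a round wooden handle, lying beyond the shelf. Origin: on the bench, where the handle meets the blade. Leave alone.
- spoon: Bystander: wooden spoon lying beyond the shelf, to the right as the robot sees it. Origin: on the bench beneath it. Leave alone.
Not all that is in view belongs to the job. What is shaped like the stone but blue or pink is not meant.

How it is judged:
By the outcome, as a careful person would: the job done as asked, in the order asked, and still so for the second after the job is handed in, with the robot touching nothing.
It also fails if it takes over 141 s, if anything falls off the work surface, if the arm or the gripper's body presses on something with over 40 N, if the wrist force passes 120 N, or if a joint passes its speed limit or range.

### The arm

A 6-joint arm with a two-finger parallel gripper is mounted at the origin on the work surface. World frame = base frame: x ahead of the robot, y to its left, z up, the work surface at z = 0. Lengths are in mm, angles in rad, forces in N, time in s.
With the tool pointing down it reaches from about 275 to 750 mm from the base axis. Payload 10.2 kg.
Tool frame: the origin (TCP) lies at the very end of the fingers, on their centre line; the grasp point (between the pads) lies 19 mm behind it; z points along the fingers, y is the line along which they close (so a half turn about z gives the same grasp; the last joint's range is limited). The gripper opens to 85 mm and grips with 20 to 120 N. Pads are 22 mm wide; open, the fingers measure 114 mm over their backs; the gripper's body (76 mm by 85 mm) begins 54 mm behind the grasp point. The pads swing forward as they close: fully open they stand 13 mm farther back than shut.
Start: joints at [0.988, 0.313, 1.498, -0, 1.331, -0.223], TCP at [184.859, 491.384, 231.294] pointing down, gripper open.
Joint ranges: [-2.94, 2.94], [-0.97, 2.17], [0.19, 2.56], [-1.23, 4.37], [0.02, 3.11], [-2.88, 2.88]. Speed limits (rad/s): [2.39, 2.39, 3.01, 3.14, 3.14, 3.14].

### API

Orientations are given as a unit quaternion [w, x, y, z].
In Python, from rig import monitor, eyes, job gives the robot as it stands. The module is installed in compiled form; this text tells all that it offers.
- The arm moves only by the tool send_rows, never from a script. Its argument "targets" is one flat list of numbers, 7 for each row, row after row: the turn, a rotation vector about the tool's x, y, z in degrees, then the shift along the tool's x, y, z in units of 60 mm (1.0 is 60 mm), then the opening, from -1 (shut) to 1 (fully open), so that 0 is half open. A call has 1 to 5 rows; each row shifts and turns the commanded pose from where the row before left it, along the tool's axes as they then stand; what a row does not reach is not made up. A row lasts 1/8 s, in which the tool goes at most 62.5 mm and 10.7 degrees, less where a joint would pass 70% of its speed; a pose out of reach is approached as far as the arm can. A call is refused whole if a number of a shift passes 1 or a number of a turn 10.7, either way. A call with a gripper value outside its range is refused whole. The fingers move at their own pace and stop on an object; "newtons" is the grip in N (left out, the last holds). Time passes only in rows, so rows that do not move let the fingers close. It gives the time, the measured TCP pose, the force, the opening and the grip force at its end, in the units of the state.
- monitor.sense(): the state, without advancing time (a new reading comes with each control period).
- eyes.capture(name): name is "side" or "top"; returns a dict with "img" (420x560x3 uint8, red, green, blue), "K" (3x3 intrinsics, pixels), "distortion" ([k1, k2, p1, p2, k3] as OpenCV has them; the pictures are not rectified), "R" (3x3) and "t" (3): a world point X has camera coordinates R X + t. Camera axes: x right, y down, z forward; pixel columns grow to the right and rows downward; lengths in mm; the calibration is good to about 2 mm. A picture is of the moment at which its call begins. There is no depth.
- job.finish_job(): hands the job in; it is judged then, once.
The state is a dict: "time_s": time; "joints": joint angles; "dq": joint speeds; "tau": joint torques, N m; "eef_pos": TCP position; "ee_rot": TCP orientation; "force": force on the tool from outside, world axes, zero at the start; "wrist_torque": the same for the moment, N m; "grip_width": opening from 0.0 (shut) to 1.0 (fully open); "grip_force": force on a finger pad.
Only numpy, scipy, OpenCV 4.12 (cv2) and the standard library are available. Lean on these libraries where they do the work, as an engineer would, in place of code of your own. Each camera call takes 0.05 s, during which the arm holds its last target. There are 200 camera calls.

## Working session

There is one attempt and no reset: what is moved stays moved. The work goes in short steps, Python scripts to look and compute and a tool call to move; the robot and the scene stay as the last step left them, time stands still between calls to the robot, and variables do not carry over. Pictures are saved under pics/ and viewed, at most 14 in all, crops included, and the job is handed in when it is done.

Besides the shell and the picture viewer there is one more tool, called after "Request:" as name(argument=value, ...) on one line, values as JSON. send_rows: Moves the arm, as the interface text tells. Its arguments: {"type":"object","properties":{"targets":{"type":"array","items":{"type":"number"}},"newtons":{"type":"number"}},"required":["targets"]}

```bash
mkdir -p pics
cat > h.py <<'E'
import cv2,numpy as np
from rig import monitor,eyes,job
def cap(n,f=None):
    c=eyes.capture(n)
    if f: cv2.imwrite('pics/'+f,c['img'][:,:,::-1])
    return c
def ray(c,uv):
    p=cv2.undistortPoints(np.array(uv,float).reshape(-1,1,2),np.array(c['K'],float),np.array(c['distortion'],float)).reshape(-1,2)
    R=np.array(c['R']);t=np.array(c['t']);o=-R.T@t
    d=np.c_[p,np.ones(len(p))]@R
    return o,d
def plane(c,uv,z):
    o,d=ray(c,uv); return o+d*((z-o[2])/d[:,2])[:,None]
def proj(c,X):
    return cv2.projectPoints(np.array(X,float).reshape(-1,3),cv2.Rodrigues(np.array(c['R']))[0],np.array(c['t'],float),np.array(c['K'],float),np.array(c['distortion'],float))[0].reshape(-1,2)
E
python3 - <<'E'
from h import *
np.set_printoptions(precision=3,suppress=True)
for n in('top','side'):
    c=cap(n,n+'0.png'); o,_=ray(c,[280,210]); print(n,o,plane(c,[[0,0],[560,0],[280,210],[560,420],[0,420]],0))
print(monitor.sense())
E
```

```text
top [ 331.84    71.346 1056.565] [[1057.184  816.708    0.   ]
 [1068.096 -642.775    0.   ]
 [ 507.68    87.243    0.   ]
 [  35.206 -540.433    0.   ]
 [  34.315  703.554    0.   ]]
side [ 248.192 -776.024 1139.008] [[-351.078 1659.371    0.   ]
 [2053.384  803.196    0.   ]
 [ 501.125   71.429    0.   ]
 [ 907.146 -684.804    0.   ]
 [-278.677 -296.04     0.   ]]
{'time_s': 0.1, 'joints': array([ 0.988,  0.313,  1.498,  0.   ,  1.331, -0.223]), 'dq': array([ 0.002,  0.   , -0.002, -0.   ,  0.001,  0.001]), 'tau': array([  0.001, -41.29 , -26.014,  -0.   ,   0.003,   0.   ]), 'eef_pos': array([184.713, 491.172, 230.784]), 'ee_rot': array([-0.   ,  0.179,  0.984, -0.001]), 'force': array([-0.409,  0.686,  0.668]), 'wrist_torque': array([ 0.027, -0.037, -0.021]), 'grip_force': 0.0, 'grip_width': 0.9962150763846649}
```

View pics/top0.png

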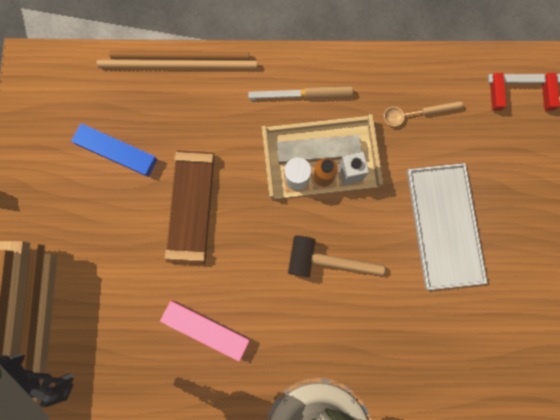

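View pics/side0.png

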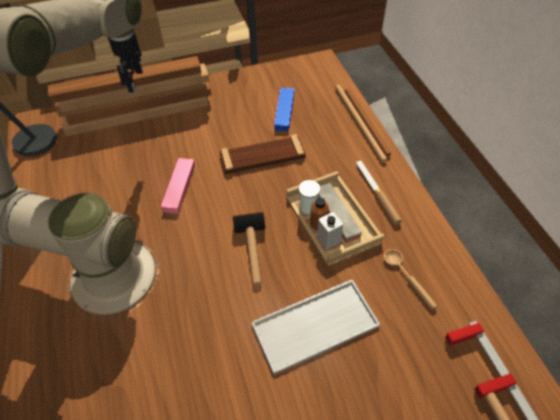

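The top view shows the jar at about (298,174), the bottle at (326,171), the tin at (354,166) and the stone at (318,148). The holder is at (190,207) and the tray at (447,227). The mallet is in front of the shelf at (302,256). I'll enlarge the shelf to measure it.

Run:
```python
import cv2,numpy as np
a=cv2.imread('pics/top0.png');b=cv2.imread('pics/side0.png')
def crop(im,x0,y0,w,h,s,f):
    o=cv2.resize(im[y0:y0+h,x0:x0+w],None,fx=s,fy=s,interpolation=cv2.INTER_CUBIC)
    for k in range(0,w,10): cv2.line(o,(k*s,0),(k*s,12 if k%50 else 25),(0,255,0),1); 
    for k in range(0,h,10): cv2.line(o,(0,k*s),(12 if k%50 else 25,k*s),(0,255,0),1)
    cv2.imwrite('pics/'+f,o)
crop(a,255,110,133,95,6,'topc.png')
crop(b,280,165,110,100,6,'sidec.png')
```

```text
(no output)
```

View pics/topc.png

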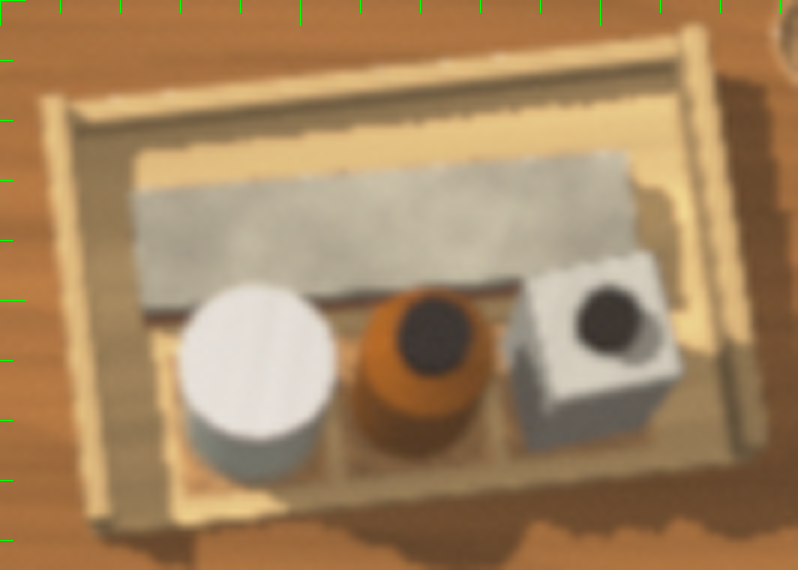

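View pics/sidec.png

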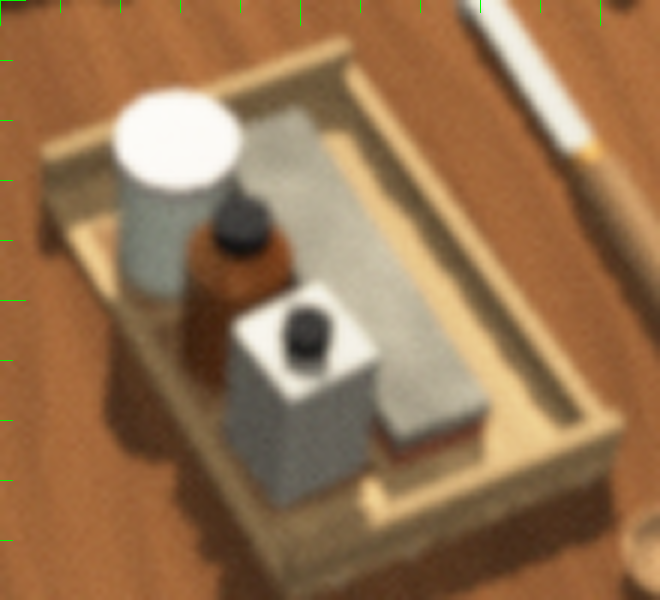

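The top crop shows the jar lid centred at crop (258,361), the bottle cap at (435,336), the tin cap at (608,320) and all four corners of the stone's top. The side crop shows the same caps at (178,139), (244,222) and (307,333). Next I'll triangulate these and mask the holder and tray.

Run:
```python
from h import *
np.set_printoptions(precision=1,suppress=True)
ct=cap('top');cs=cap('side')
T=lambda p:(np.array(p,float)+.5)/6-.5+[255,110]
S=lambda p:(np.array(p,float)+.5)/6-.5+[280,165]
def tri(p,q):
    o1,d1=ray(ct,p);o2,d2=ray(cs,q);out=[]
    for a,b in zip(d1,d2):
        s=np.linalg.lstsq(np.c_[a,-b],o2-o1,rcond=None)[0]; P=o1+a*s[0];Q=o2+b*s[1];out.append(np.r_[(P+Q)/2,np.linalg.norm(P-Q)])
    return np.array(out)
tp=T([[258,361],[435,336],[608,320]]);sp=S([[178,139],[244,222],[307,333]])
print('tri jar,bottle,tin caps\n',tri(tp,sp))
print('heights known top/side'); 
for i,z in enumerate((98,112,110)): print(plane(ct,tp[i],z)[0,:2],plane(cs,sp[i],z)[0,:2])
for n,c,p in(('tinT',ct,T([[517,283],[650,253],[682,373],[550,405]])),('tinS',cs,S([[232,327],[318,285],[379,352],[295,398]]))):
    X=plane(c,p,98)[:,:2];print(n,X.mean(0),[np.degrees(np.arctan2(*(X[(i+1)%4]-X[i])[::-1])) for i in range(4)],[np.linalg.norm(X[(i+1)%4]-X[i]) for i in range(4)])
X=plane(ct,T([[131,192],[626,152],[637,262],[146,312]]),36)[:,:2];print('stone',X,X.mean(0),[np.linalg.norm(X[(i+1)%4]-X[i]) for i in range(4)],np.degrees(np.arctan2(*(X[0]-X[1])[::-1])))
X=plane(cs,S([[300,108],[487,408]]),36)[:,:2];print('stone side-view back corners',X)
X=plane(ct,T([[40,98],[88,525],[765,450],[705,27]]),38)[:,:2];print('shelf',X,X.mean(0),[np.linalg.norm(X[(i+1)%4]-X[i]) for i in range(4)])
for n,c in(('top',ct),('side',cs)):
    im=c['img'];hsv=cv2.cvtColor(im,cv2.COLOR_RGB2HSV)
    for nm,m,z,g in(('holder',cv2.inRange(hsv,(0,60,15),(20,255,125)),20,(420,150)),('tray',cv2.inRange(hsv,(0,0,100),(180,60,255)),14,(400,-200))):
        m=cv2.morphologyEx(m,cv2.MORPH_CLOSE if nm=='tray' else cv2.MORPH_OPEN,np.ones((3,3),np.uint8))
        for q in cv2.findContours(m,0,1)[0]:
            if cv2.contourArea(q)<1200:continue
            X=plane(c,q.reshape(-1,2),z)[:,:2].astype(np.float32);r=cv2.minAreaRect(X)
            print(n,nm,r)
```

```text
tri jar,bottle,tin caps
 [[582.4  47.1  99.5   0.4]
 [590.  -17.8 109.8   1.5]
 [596.8 -82.4 104.5   0.5]]
heights known top/side
[582.6  47.1] [583.1  48.3]
[588.7 -17.6] [590.1 -19.4]
[595.5 -81.6] [594.7 -86.2]
tinT [595.7 -80.4] [np.float64(-76.69538713081683), np.float64(-166.88658034239134), np.float64(104.12398033624997), np.float64(13.787252440873655)] [np.float64(51.42406727744817), np.float64(47.44952010349644), np.float64(50.86509924123556), np.float64(48.17834493032068)]
tinS [596.8 -81.6] [np.float64(12.221888576581028), np.float64(-74.99498707963598), np.float64(-165.5685036420166), np.float64(105.36195011349895)] [np.float64(46.63828452767202), np.float64(45.44396240614341), np.float64(46.29126456077778), np.float64(47.246071967665245)]
stone [[ 668.2   96.3]
 [ 685.8 -102.3]
 [ 640.1 -105.6]
 [ 618.6   90. ]] [653.2  -5.4] [np.float64(199.4042434177959), np.float64(45.857441822746395), np.float64(196.8077211225299), np.float64(49.956874976306935)] 95.06706782258438
stone side-view back corners [[ 668.8   97. ]
 [ 683.  -103.9]]
shelf [[ 706.6  133.1]
 [ 532.   112.1]

[... 1264 characters left out ...]
580627441406), 86.89826965332031)
side holder ((56.691986083984375, 834.8036499023438), (735.3408203125, 743.015869140625), 5.37019157409668)
side holder ((927.9276123046875, 433.2381286621094), (1564.0667724609375, 648.5065307617188), 84.6421890258789)
side holder ((425.4031677246094, 1039.927490234375), (623.8914184570312, 503.24334716796875), 74.72948455810547)
side tray ((470.53057861328125, -309.2196044921875), (290.723876953125, 143.6425323486328), 6.337906837463379)
side tray ((621.4691162109375, 21.51892852783203), (125.08744049072266, 253.5919647216797), 4.5340352058410645)
side tray ((1324.265869140625, 457.61273193359375), (1374.4156494140625, 718.932373046875), 52.60314178466797)
```

```bash
cat >> h.py <<'E'
def go(x,y,z,yaw):
    """yaw: world angle of tool y, deg. prints turn about tool z, then shift in units in turned tool axes"""
    s=monitor.sense();w,a,b,c=s['ee_rot']
    from scipy.spatial.transform import Rotation as Ro
    R=Ro.from_quat([a,b,c,w]).as_matrix()
    cur=np.degrees(np.arctan2(R[1,1],R[0,1])); dt=(yaw-cur+90)%180-90
    Y=np.radians(cur+dt);ty=np.array([np.cos(Y),np.sin(Y),0]);tz=np.array([0,0,-1.]);tx=np.cross(ty,tz)
    D=np.array([x,y,z])-s['eef_pos']
    print('t',round(s['time_s'],2),'pos',s['eef_pos'].round(1),'yaw',round(cur,2),'tilt',round(np.degrees(np.arccos(-R[2,2])),2),'TURN z',round(-dt,2),'SHIFT',(np.array([tx@D,ty@D,tz@D])/60).round(3),'F',s['force'].round(1),'grip',round(s['grip_width'],3),round(s['grip_force'],1))
E
python3 - <<'E'
from h import *
a=cv2.imread('pics/top0.png');b=cv2.imread('pics/side0.png')
c=lambda i,x,y,w,h:cv2.resize(i[y:y+h,x:x+w],None,fx=4.5,fy=4.5,interpolation=cv2.INTER_CUBIC)
cv2.imwrite('pics/hold.png',np.hstack([c(a,155,142,70,130),c(b,210,120,105,130)]))
go(596,-81.5,180,13.9)
E
```

```text
t 0.2 pos [184.8 491.3 231. ] yaw 69.39 tilt 0.04 TURN z 55.49 SHIFT [-10.913   4.36    0.849] F [0.  0.6 0.8] grip 1.001 0.0
```

View pics/hold.png

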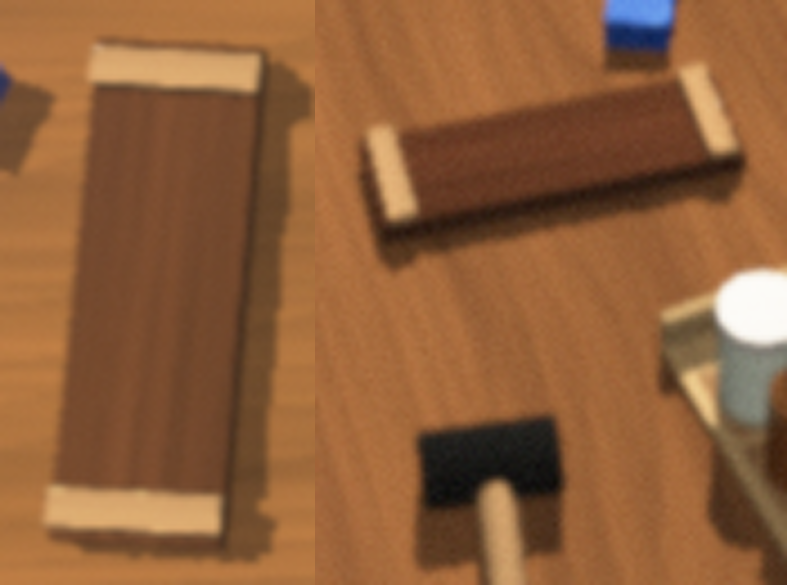

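The top half of the crop shows the far cleat's inner edge from (89,83) to (260,92) and the near cleat's inner edge from (47,485) to (221,495). The side half shows the inner edges at (395,125)-(416,217) and (680,68)-(713,155). I'll compute the holder pose from these and start the arm towards the tin.

Run:
```python
from h import *
np.set_printoptions(precision=1,suppress=True)
ct=cap('top');cs=cap('side')
for c,p,off in((ct,[[89,83],[260,92],[221,495],[47,485]],[155,142]),(cs,[[680-315,68],[713-315,155],[416-315,217],[395-315,125]],[210,120])):
    X=plane(c,(np.array(p)+.5)/4.5-.5+off,28)[:,:2];f=X[:2].mean(0);n=X[2:].mean(0);d=f-n
    print(X.ravel(),X.mean(0),np.linalg.norm(d),np.degrees(np.arctan2(d[1],d[0])),np.linalg.norm(X[0]-X[1]))
```

```text
[623.4 340.7 618.9 249.6 404.6 262.9 409.5 352.4] [514.1 301.4] 214.4519365609504 -3.334500025387306 91.13292300015189
[626.9 342.9 620.5 249.8 403.  259.7 411.1 353.3] [515.4 301.4] 216.89916568638395 -2.683575770224271 93.35979432249911
```

Request:
send_rows(targets=[0,0,9.25,0,0,0,1,0,0,9.25,0,0,0,1,0,0,9.25,0,0,0,1,0,0,9.25,0,0,0,1,0,0,9.25,0,0,0,1])

```text
time_s: 0.92
eef_pos: [184.9, 491.3, 231.2]
ee_rot: [0.0, 0.553, 0.833, -0.0]
force: [-0.0, -0.3, -0.3]
grip_width: 0.998
grip_force: 0.0
```

Request:
send_rows(targets=[0,0,9.25,-0.3,0.15,0,1,0,0,0,-0.7,0.3,0,1,0,0,0,-0.8,0.3,0,1,0,0,0,-0.8,0.3,0,1,0,0,0,-0.8,0.3,0,1])

```text
time_s: 1.55
eef_pos: [315.4, 313.7, 231.4]
ee_rot: [0.0, 0.616, 0.787, 0.0]
force: [0.5, 0.5, 0.0]
grip_width: 1.0
grip_force: 0.0
```

Request:
send_rows(targets=[0,0,0,-0.8,0.3,0,1,0,0,0,-0.8,0.3,0,1,0,0,0,-0.8,0.3,0,1,0,0,0,-0.8,0.3,0,1,0,0,0,-0.8,0.3,0,1])

```text
time_s: 2.17
eef_pos: [460.5, 102.1, 231.4]
ee_rot: [0.0, 0.617, 0.787, 0.0]
force: [-0.3, 0.8, -1.1]
grip_width: 1.002
grip_force: 0.0
```

Request:
send_rows(targets=[0,0,0,-0.8,0.3,0,1,0,0,0,-0.8,0.3,0.1,1,0,0,0,-0.6,0.3,0.2,1,0,0,0,-0.4,0.2,0.1,1,0,0,0,0,0,0,1])

```text
time_s: 2.8
eef_pos: [561.5, -33.0, 206.3]
ee_rot: [-0.001, 0.617, 0.787, -0.0]
force: [-0.2, 0.8, -0.9]
grip_width: 0.999
grip_force: 0.0
```

```bash
python3 -c "
from h import *
go(596,-81.5,47,13.9)"
```

```text
t 2.8 pos [561.5 -33.  206.3] yaw 13.78 tilt 0.09 TURN z -0.12 SHIFT [-0.922  0.365  2.655] F [-0.2  0.8 -0.9] grip 0.999 0.0
```

Request:
send_rows(targets=[0,0,0,-0.46,0.18,0.2,1,0,0,0,-0.46,0.18,0.2,1,0,0,0,0,0,0.5,1,0,0,0,0,0,0.5,1,0,0,0,0,0,0,1])

```text
time_s: 3.42
eef_pos: [594.2, -79.2, 121.9]
ee_rot: [-0.002, 0.616, 0.788, -0.001]
force: [-0.9, 0.3, 0.1]
grip_width: 0.999
grip_force: 0.0
```

```bash
python3 -c "
from h import *
go(596,-81.5,47,13.9)
a=cap('top')['img'];b=cap('side')['img']
c=lambda i,x,y,w,h:cv2.resize(i[y:y+h,x:x+w],None,fx=3.5,fy=3.5,interpolation=cv2.INTER_CUBIC)
cv2.imwrite('pics/t1.png',np.hstack([c(a,280,110,110,130),c(b,270,140,115,130)])[:,:,::-1])"
```

```text
t 3.42 pos [594.2 -79.2 121.9] yaw 13.92 tilt 0.23 TURN z 0.02 SHIFT [-0.044  0.02   1.249] F [-0.9  0.3  0.1] grip 0.999 0.0
```

View pics/t1.png

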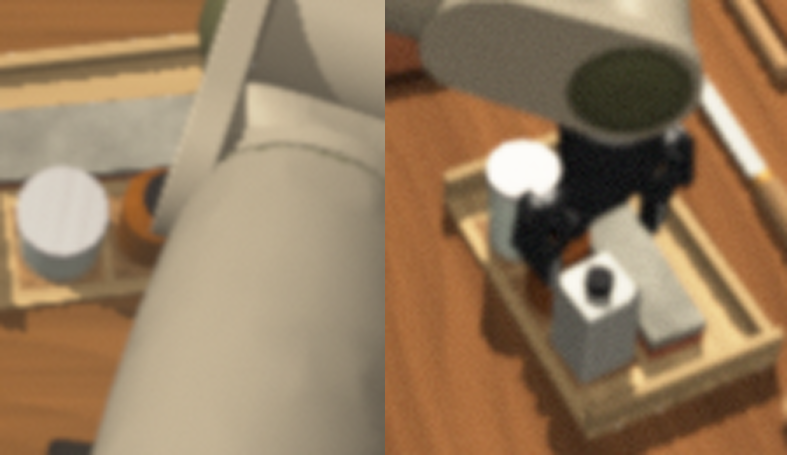

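The picture shows the fingertips straddling the tin in the side half, at about (548,275) and (655,215), with the tin cap at (600,280). That fits a position above it, so I'll descend.

Request:
send_rows(targets=[0,0,0,-0.02,0.01,0.3,1,0,0,0,0,0,0.4,1,0,0,0,0,0,0.3,1,0,0,0,0,0,0.2,1,0,0,0,0,0,0,1])

```text
time_s: 4.15
eef_pos: [596.1, -81.3, 50.6]
ee_rot: [-0.001, 0.616, 0.787, -0.0]
force: [0.6, 0.3, -0.3]
grip_width: 1.002
grip_force: 0.0
```

Request:
send_rows(targets=[0,0,0,0,0,0,1])

```text
time_s: 4.28
eef_pos: [596.7, -81.4, 52.0]
ee_rot: [0.001, 0.616, 0.787, 0.0]
force: [0.7, 0.7, 0.2]
grip_width: 1.002
grip_force: 0.0
```

```bash
python3 -c "
from h import *
go(596,-81.5,47,13.9)"
```

```text
t 4.28 pos [596.7 -81.4  52. ] yaw 13.89 tilt 0.07 TURN z -0.01 SHIFT [ 0.002 -0.012  0.083] F [0.7 0.7 0.2] grip 1.002 0.0
```

Request:
send_rows(targets=[0,0,0,0,-0.01,0.07,0.4,0,0,0,0,0,0,0.2,0,0,0,0,0,0,0,0,0,0,0,0,0,-0.1,0,0,0,0,0,0,-0.1], newtons=45)

```text
time_s: 4.9
eef_pos: [595.8, -81.5, 47.3]
ee_rot: [0.0, 0.616, 0.787, 0.0]
force: [-0.4, -0.1, 2.8]
grip_width: 0.582
grip_force: 47.7
```

Request:
send_rows(targets=[0,0,0,0,0,0,-0.3,0,0,0,0,0,0,-0.3,0,0,0,0,0,0,-0.3])

```text
time_s: 5.28
eef_pos: [595.8, -81.5, 47.3]
ee_rot: [0.0, 0.616, 0.787, 0.0]
force: [-0.6, 0.6, 5.0]
grip_width: 0.576
grip_force: 47.8
```

```bash
python3 -c "
from h import *
go(381.6,-318.5,107,13.9)"
```

```text
t 5.28 pos [595.8 -81.5  47.3] yaw 13.88 tilt 0.02 TURN z -0.02 SHIFT [-2.976 -4.415 -0.995] F [-0.6  0.6  5. ] grip 0.576 47.8
```

Request:
send_rows(targets=[0,0,0,0,0,-0.2,-0.3,0,0,0,0,0,-0.4,-0.3,0,0,0,0,0,-0.4,-0.3,0,0,0,0,0,0,-0.3,0,0,0,-0.1,-0.15,0,-0.3])

```text
time_s: 5.9
eef_pos: [587.7, -89.2, 105.9]
ee_rot: [-0.001, 0.616, 0.788, -0.0]
force: [-0.1, -1.0, -3.0]
grip_width: 0.58
grip_force: 47.4
```

Request:
send_rows(targets=[0,0,0,-0.2,-0.3,0,-0.3,0,0,0,-0.3,-0.45,0,-0.3,0,0,0,-0.3,-0.45,0,-0.3,0,0,0,-0.3,-0.45,0,-0.3,0,0,0,-0.3,-0.45,0,-0.3])

```text
time_s: 6.52
eef_pos: [484.4, -201.9, 105.9]
ee_rot: [-0.001, 0.617, 0.787, -0.0]
force: [-0.1, -0.2, -2.6]
grip_width: 0.581
grip_force: 47.4
```

Request:
send_rows(targets=[0,0,0,-0.3,-0.45,0,-0.3,0,0,0,-0.3,-0.45,0,-0.3,0,0,0,-0.3,-0.45,0,-0.3,0,0,0,-0.3,-0.45,0,-0.3,0,0,0,-0.2,-0.25,0,-0.3])

```text
time_s: 7.15
eef_pos: [385.0, -312.9, 106.0]
ee_rot: [-0.001, 0.617, 0.787, 0.0]
force: [1.3, 0.1, -3.2]
grip_width: 0.581
grip_force: 47.5
```

Request:
send_rows(targets=[0,0,0,-0.1,-0.1,0,-0.3,0,0,0,0,0,0,-0.3,0,0,0,0,0,0,-0.3])

```text
time_s: 7.52
eef_pos: [382.8, -318.9, 106.8]
ee_rot: [-0.0, 0.616, 0.788, 0.0]
force: [-0.0, -0.3, -3.0]
grip_width: 0.579
grip_force: 47.5
```

```bash
python3 -c "
from h import *
go(381.6,-318.5,45,13.9)"
```

```text
t 7.53 pos [ 382.8 -318.9  106.8] yaw 13.92 tilt 0.04 TURN z 0.02 SHIFT [ 0.012 -0.018  1.031] F [-0.  -0.3 -3. ] grip 0.579 47.5
```

Request:
send_rows(targets=[0,0,0,0,0,0.3,-0.3,0,0,0,0,0,0.4,-0.3,0,0,0,0,0,0.25,-0.3,0,0,0,0,0,0.06,-0.3,0,0,0,0,0,0.02,-0.3])

```text
time_s: 8.15
eef_pos: [382.9, -319.7, 45.7]
ee_rot: [0.0, 0.616, 0.787, -0.0]
force: [1.2, 0.7, -2.6]
grip_width: 0.583
grip_force: 47.4
```

Request:
send_rows(targets=[0,0,0,0,0,0,-0.3,0,0,0,0,0,0,-0.3])

```text
time_s: 8.4
eef_pos: [382.8, -319.8, 45.8]
ee_rot: [0.0, 0.616, 0.787, -0.0]
force: [-0.9, 0.2, -3.0]
grip_width: 0.576
grip_force: 47.4
```

Just above the floor. I'll lower in small steps.

Request:
send_rows(targets=[0,0,0,0,0,0.015,-0.3,0,0,0,0,0,0,-0.3])

```text
time_s: 8.65
eef_pos: [382.6, -319.6, 44.4]
ee_rot: [0.0, 0.616, 0.787, -0.0]
force: [-0.2, -0.4, -3.6]
grip_width: 0.577
grip_force: 47.4
```

Request:
send_rows(targets=[0,0,0,0,0,0.015,-0.3,0,0,0,0,0,0,-0.3])

```text
time_s: 8.9
eef_pos: [382.7, -319.7, 44.3]
ee_rot: [0.0, 0.616, 0.787, -0.0]
force: [-2.6, 3.2, 7.4]
grip_width: 0.581
grip_force: 48.4
```

Request:
send_rows(targets=[0,0,0,0,0,0,0.3,0,0,0,0,0,0,0.7,0,0,0,0,0,0,1,0,0,0,0,0,0,1,0,0,0,0,0,0,1])

```text
time_s: 9.52
eef_pos: [382.6, -319.6, 43.5]
ee_rot: [0.0, 0.616, 0.787, -0.0]
force: [-0.4, 0.6, 0.1]
grip_width: 1.001
grip_force: 0.0
```

Request:
send_rows(targets=[0,0,0,0,0,-0.3,1,0,0,0,0,0,-0.6,1,0,0,0,0,0,-0.6,1,0,0,7,0,0,-0.3,1,0,0,0,0,0,0,1])

```text
time_s: 10.15
eef_pos: [383.0, -320.0, 152.4]
ee_rot: [0.001, 0.663, 0.749, -0.0]
force: [0.3, -0.2, -0.5]
grip_width: 1.001
grip_force: 0.0
```

```bash
python3 -c "
from h import *
cap('top','top1.png')
go(589.2,-18.2,48,6.7)"
```

```text
t 10.2 pos [ 382.6 -319.5  151.3] yaw 7.02 tilt 0.01 TURN z 0.32 SHIFT [4.586 4.006 1.721] F [ 0.8 -0.1 -0.1] grip 1.002 0.0
```

View pics/top1.png

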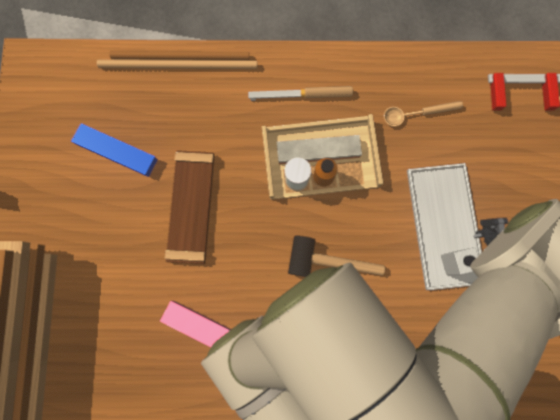

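The tin stands upright in the tray at (460,263), and the shelf is otherwise undisturbed. Next is the bottle.

Request:
send_rows(targets=[0,0,0.3,0.3,0.26,0,1,0,0,0,0.6,0.52,0,1,0,0,0,0.7,0.61,0,1,0,0,0,0.7,0.61,0,1,0,0,0,0.7,0.61,0,1])

```text
time_s: 10.82
eef_pos: [517.8, -121.0, 150.1]
ee_rot: [-0.001, 0.664, 0.747, -0.0]
force: [0.8, -1.1, 0.4]
grip_width: 1.001
grip_force: 0.0
```

Request:
send_rows(targets=[0,0,0,0.7,0.61,0,1,0,0,0,0.55,0.48,0,1,0,0,0,0.25,0.22,0,1,0,0,0,0.086,0.086,0,1,0,0,0,0,0,0,1])

```text
time_s: 11.45
eef_pos: [589.4, -19.3, 151.1]
ee_rot: [-0.0, 0.665, 0.747, -0.0]
force: [-0.2, -0.1, -0.1]
grip_width: 1.0
grip_force: 0.0
```

Request:
send_rows(targets=[0,0,0,0,0,0.2,1,0,0,0,0,0,0,1])

```text
time_s: 11.7
eef_pos: [588.9, -19.3, 138.2]
ee_rot: [-0.001, 0.666, 0.746, -0.001]
force: [1.1, -0.6, -0.2]
grip_width: 0.996
grip_force: 0.0
```

```bash
python3 -c "
from h import *
go(589.2,-18.2,48,6.7)"
```

```text
t 11.7 pos [588.9 -19.3 138.2] yaw 6.53 tilt 0.14 TURN z -0.17 SHIFT [0.017 0.008 1.503] F [ 1.1 -0.6 -0.2] grip 0.996 0.0
```

Request:
send_rows(targets=[0,0,0,0.01,0,0.3,1,0,0,0,0,0,0.5,1,0,0,0,0,0,0.45,1,0,0,0,0,0,0.2,1,0,0,0,0,0,0.02,1])

```text
time_s: 12.32
eef_pos: [589.6, -18.2, 51.2]
ee_rot: [-0.0, 0.665, 0.746, -0.0]
force: [0.1, 0.5, 0.6]
grip_width: 1.0
grip_force: 0.0
```

Request:
send_rows(targets=[0,0,0,0,0,0,1,0,0,0,0,0,0,0.5,0,0,0,0,0,0,0.3,0,0,0,0,0,0,0.1,0,0,0,0,0,0,-0.1])

```text
time_s: 12.95
eef_pos: [590.0, -18.1, 52.1]
ee_rot: [0.0, 0.665, 0.747, 0.0]
force: [-1.0, 0.8, 5.7]
grip_width: 0.595
grip_force: 46.5
```

Request:
send_rows(targets=[0,0,0,0,0,0,-0.3,0,0,0,0,0,0,-0.3,0,0,0,0,0,0,-0.3])

```text
time_s: 13.32
eef_pos: [590.0, -18.1, 52.1]
ee_rot: [0.0, 0.665, 0.747, 0.0]
force: [-1.2, 0.2, 6.1]
grip_width: 0.599
grip_force: 46.5
```

```bash
python3 -c "
from h import *
go(471,-308.5,108,6.7)"
```

```text
t 13.32 pos [590.  -18.1  52.1] yaw 6.59 tilt 0.06 TURN z -0.11 SHIFT [-4.576 -2.534 -0.932] F [-1.2  0.2  6.1] grip 0.599 46.5
```

Request:
send_rows(targets=[0,0,0,0,0,-0.2,-0.3,0,0,0,0,0,-0.4,-0.3,0,0,0,0,0,-0.4,-0.3,0,0,0,0,0,0,-0.3,0,0,0,-0.15,-0.08,0,-0.3])

```text
time_s: 13.95
eef_pos: [585.3, -27.3, 110.3]
ee_rot: [-0.001, 0.665, 0.747, -0.0]
force: [-0.2, 0.8, -3.2]
grip_width: 0.59
grip_force: 47.6
```

Request:
send_rows(targets=[0,0,0,-0.3,-0.17,0,-0.3,0,0,0,-0.5,-0.28,0,-0.3,0,0,0,-0.5,-0.28,0,-0.3,0,0,0,-0.5,-0.28,0,-0.3,0,0,0,-0.5,-0.28,0,-0.3])

```text
time_s: 14.58
eef_pos: [523.3, -175.5, 110.6]
ee_rot: [-0.001, 0.666, 0.746, -0.0]
force: [0.1, 0.0, -2.7]
grip_width: 0.595
grip_force: 47.5
```

Request:
send_rows(targets=[0,0,0,-0.5,-0.28,0,-0.3,0,0,0,-0.5,-0.28,0,-0.3,0,0,0,-0.5,-0.28,0,-0.3,0,0,0,-0.4,-0.2,0,-0.3,0,0,0,-0.2,-0.1,0,-0.3])

```text
time_s: 15.2
eef_pos: [469.9, -308.1, 110.7]
ee_rot: [-0.001, 0.666, 0.746, -0.0]
force: [-0.0, 0.3, -2.4]
grip_width: 0.593
grip_force: 47.5
```

Request:
send_rows(targets=[0,0,0,0,0,0,-0.3,0,0,0,0,0,0,-0.3,0,0,0,0,0,0,-0.3])

```text
time_s: 15.58
eef_pos: [471.6, -305.7, 111.3]
ee_rot: [-0.0, 0.665, 0.747, 0.0]
force: [0.4, 0.0, -1.9]
grip_width: 0.592
grip_force: 47.6
```

```bash
python3 -c "
from h import *
go(471,-308.5,50,6.7)"
```

```text
t 15.57 pos [ 471.6 -305.7  111.3] yaw 6.65 tilt 0.01 TURN z -0.05 SHIFT [-0.046 -0.016  1.021] F [ 0.4  0.  -1.9] grip 0.592 47.6
```

Request:
send_rows(targets=[0,0,0,0,0,0.3,-0.3,0,0,0,0,0,0.4,-0.3,0,0,0,0,0,0.24,-0.3,0,0,0,0,0,0.08,-0.3,0,0,0,0,0,0,-0.3])

```text
time_s: 16.2
eef_pos: [471.6, -306.5, 50.4]
ee_rot: [0.0, 0.665, 0.747, -0.0]
force: [-0.0, 0.9, -3.1]
grip_width: 0.592
grip_force: 47.5
```

Request:
send_rows(targets=[0,0,0,0,0,0,-0.3,0,0,0,0,0,0.01,-0.3,0,0,0,0,0,0,-0.3])

```text
time_s: 16.58
eef_pos: [471.4, -306.5, 49.7]
ee_rot: [0.0, 0.665, 0.747, -0.0]
force: [-0.1, -0.2, -2.4]
grip_width: 0.592
grip_force: 47.5
```

Request:
send_rows(targets=[0,0,0,0,0,0.015,-0.3,0,0,0,0,0,0,-0.3])

```text
time_s: 16.82
eef_pos: [471.5, -306.6, 49.1]
ee_rot: [0.0, 0.665, 0.747, -0.0]
force: [-1.4, 0.2, 4.4]
grip_width: 0.595
grip_force: 48.0
```

Request:
send_rows(targets=[0,0,0,0,0,0,0.3,0,0,0,0,0,0,0.7,0,0,0,0,0,0,1,0,0,0,0,0,0,1,0,0,0,0,0,0,1])

```text
time_s: 17.45
eef_pos: [471.4, -306.5, 48.6]
ee_rot: [0.0, 0.665, 0.747, -0.0]
force: [0.6, -0.7, 0.3]
grip_width: 1.001
grip_force: 0.0
```

Request:
send_rows(targets=[0,0,0,0,0,-0.3,1,0,0,0,0,0,-0.6,1,0,0,0,0,0,-0.6,1,0,0,0,0,0,-0.2,1,0,0,0,0,0,0,1])

```text
time_s: 18.08
eef_pos: [471.4, -306.5, 150.4]
ee_rot: [0.0, 0.665, 0.747, -0.0]
force: [-0.4, -0.2, 0.1]
grip_width: 1.002
grip_force: 0.0
```

```bash
python3 -c "
from h import *
go(582.7,47.4,48,6.7)"
```

```text
t 18.07 pos [ 471.4 -306.5  150.4] yaw 6.59 tilt 0.02 TURN z -0.11 SHIFT [5.641 2.531 1.707] F [-0.4 -0.2  0.1] grip 1.002 0.0
```

Request:
send_rows(targets=[0,0,0,0.3,0.13,0,1,0,0,0,0.6,0.27,0,1,0,0,0,0.8,0.36,0,1,0,0,0,0.8,0.36,0,1,0,0,0,0.8,0.36,0,1])

```text
time_s: 18.7
eef_pos: [536.6, -96.5, 149.3]
ee_rot: [-0.001, 0.665, 0.747, -0.0]
force: [0.1, 0.2, -0.6]
grip_width: 1.0
grip_force: 0.0
```

Request:
send_rows(targets=[0,0,0,0.8,0.36,0,1,0,0,0,0.8,0.36,0,1,0,0,0,0.5,0.22,0,1,0,0,0,0.24,0.11,0,1,0,0,0,0,0,0,1])

```text
time_s: 19.32
eef_pos: [583.0, 47.8, 149.8]
ee_rot: [-0.001, 0.665, 0.747, -0.0]
force: [-0.2, 0.2, 0.2]
grip_width: 0.999
grip_force: 0.0
```

Request:
send_rows(targets=[0,0,0,0,0,0.2,1,0,0,0,0,0,0,1])

```text
time_s: 19.58
eef_pos: [582.6, 46.1, 137.2]
ee_rot: [-0.001, 0.666, 0.746, -0.001]
force: [-1.0, 0.8, 0.9]
grip_width: 1.0
grip_force: 0.0
```

```bash
python3 -c "
from h import *
go(582.7,47.4,48,6.7)"
```

```text
t 19.57 pos [582.6  46.1 137.2] yaw 6.5 tilt 0.15 TURN z -0.2 SHIFT [0.021 0.005 1.487] F [-1.   0.8  0.9] grip 1.0 0.0
```

Request:
send_rows(targets=[0,0,0,0.02,0,0.3,1,0,0,0,0,0,0.5,1,0,0,0,0,0,0.45,1,0,0,0,0,0,0.2,1,0,0,0,0,0,0.02,1])

```text
time_s: 20.2
eef_pos: [583.1, 47.9, 50.2]
ee_rot: [-0.0, 0.666, 0.746, -0.0]
force: [0.6, -0.7, 0.4]
grip_width: 1.001
grip_force: 0.0
```

Request:
send_rows(targets=[0,0,0,0,0,0,1,0,0,0,0,0,0,0.6,0,0,0,0,0,0,0.4,0,0,0,0,0,0,0.2,0,0,0,0,0,0,0])

```text
time_s: 20.82
eef_pos: [583.3, 48.3, 51.1]
ee_rot: [0.0, 0.665, 0.747, 0.0]
force: [-2.2, -0.1, 5.4]
grip_width: 0.678
grip_force: 47.3
```

Request:
send_rows(targets=[0,0,0,0,0,0,-0.2,0,0,0,0,0,0,-0.2,0,0,0,0,0,0,-0.2])

```text
time_s: 21.2
eef_pos: [583.3, 48.3, 51.1]
ee_rot: [0.0, 0.665, 0.747, 0.0]
force: [-2.4, 0.6, 5.4]
grip_width: 0.674
grip_force: 47.3
```

```bash
python3 -c "
from h import *
go(560.5,-298.5,108,6.7)"
```

```text
t 21.2 pos [583.3  48.3  51.1] yaw 6.59 tilt 0.03 TURN z -0.11 SHIFT [-5.695 -1.052 -0.948] F [-2.4  0.6  5.4] grip 0.674 47.3
```

Request:
send_rows(targets=[0,0,0,0,0,-0.2,-0.2,0,0,0,0,0,-0.4,-0.2,0,0,0,0,0,-0.4,-0.2,0,0,0,0,0,0,-0.2,0,0,0,-0.15,-0.03,0,-0.2])

```text
time_s: 21.82
eef_pos: [582.0, 39.3, 109.5]
ee_rot: [-0.001, 0.665, 0.747, -0.0]
force: [0.6, 0.3, -2.3]
grip_width: 0.674
grip_force: 48.5
```

Request:
send_rows(targets=[0,0,0,-0.35,-0.07,0,-0.2,0,0,0,-0.55,-0.1,0,-0.2,0,0,0,-0.6,-0.11,0,-0.2,0,0,0,-0.6,-0.11,0,-0.2,0,0,0,-0.6,-0.11,0,-0.2])

```text
time_s: 22.45
eef_pos: [570.4, -127.8, 109.7]
ee_rot: [-0.001, 0.666, 0.746, -0.0]
force: [0.4, 0.2, -2.5]
grip_width: 0.673
grip_force: 48.5
```

Request:
send_rows(targets=[0,0,0,-0.6,-0.11,0,-0.2,0,0,0,-0.6,-0.11,0,-0.2,0,0,0,-0.6,-0.11,0,-0.2,0,0,0,-0.5,-0.1,0,-0.2,0,0,0,-0.4,-0.07,0,-0.2])

```text
time_s: 23.08
eef_pos: [558.9, -291.9, 109.6]
ee_rot: [-0.001, 0.666, 0.746, -0.0]
force: [0.0, -0.1, -1.6]
grip_width: 0.674
grip_force: 48.5
```

Request:
send_rows(targets=[0,0,0,-0.145,-0.02,0,-0.2,0,0,0,0,0,0,-0.2,0,0,0,0,0,0,-0.2,0,0,0,0,0,0,-0.2])

```text
time_s: 23.58
eef_pos: [560.0, -297.5, 110.5]
ee_rot: [-0.0, 0.665, 0.747, 0.0]
force: [0.7, 0.0, -2.1]
grip_width: 0.677
grip_force: 48.5
```

```bash
python3 -c "
from h import *
go(560.5,-298.5,49,6.7)"
```

```text
t 23.57 pos [ 560.  -297.5  110.5] yaw 6.64 tilt 0.01 TURN z -0.06 SHIFT [-0.017  0.006  1.025] F [ 0.7  0.  -2.1] grip 0.677 48.5
```

Request:
send_rows(targets=[0,0,0,0,0,0.3,-0.2,0,0,0,0,0,0.4,-0.2,0,0,0,0,0,0.24,-0.2,0,0,0,0,0,0.07,-0.2,0,0,0,0,0,0.015,-0.2])

```text
time_s: 24.2
eef_pos: [560.0, -298.5, 49.0]
ee_rot: [0.0, 0.665, 0.747, 0.0]
force: [-0.3, -0.1, -1.5]
grip_width: 0.674
grip_force: 48.5
```

Request:
send_rows(targets=[0,0,0,0,0,0,-0.2,0,0,0,0,0,0.01,-0.2,0,0,0,0,0,0,-0.2])

```text
time_s: 24.58
eef_pos: [559.9, -298.4, 48.6]
ee_rot: [0.0, 0.665, 0.747, 0.0]
force: [-0.2, -0.0, -1.4]
grip_width: 0.675
grip_force: 48.5
```

Request:
send_rows(targets=[0,0,0,0,0,0.015,-0.2,0,0,0,0,0,0,-0.2])

```text
time_s: 24.82
eef_pos: [560.0, -298.6, 48.2]
ee_rot: [0.0, 0.665, 0.747, -0.0]
force: [-3.1, 1.4, 4.8]
grip_width: 0.675
grip_force: 48.9
```

Request:
send_rows(targets=[0,0,0,0,0,0,0.4,0,0,0,0,0,0,0.7,0,0,0,0,0,0,1,0,0,0,0,0,0,1,0,0,0,0,0,0,1])

```text
time_s: 25.45
eef_pos: [559.8, -298.4, 47.4]
ee_rot: [0.0, 0.665, 0.747, 0.0]
force: [-0.4, -0.8, 0.1]
grip_width: 1.001
grip_force: 0.0
```

Request:
send_rows(targets=[0,0,0,0,0,-0.3,1,0,0,0,0,0,-0.6,1,0,0,0,0,0,-0.6,1,0,0,2,0,0,-0.2,1,0,0,0,0,0,0,1])

```text
time_s: 26.08
eef_pos: [559.9, -298.4, 149.9]
ee_rot: [0.001, 0.678, 0.735, 0.0]
force: [0.6, 0.2, -1.2]
grip_width: 1.003
grip_force: 0.0
```

Run:
```python
from h import *
c=cap('top','top2.png')
go(651.3,-5.3,60,4.7)
o=cv2.resize(c['img'][110:205,255:388],None,fx=6,fy=6,interpolation=cv2.INTER_CUBIC)
cv2.imwrite('pics/topc2.png',o[:,:,::-1])
```

```text
t 26.12 pos [ 559.5 -298.1  148.7] yaw 4.58 tilt 0.06 TURN z -0.12 SHIFT [4.739 1.924 1.478] F [ 0.9 -0.1 -1.1] grip 1.0 0.0
```

View pics/topc2.png

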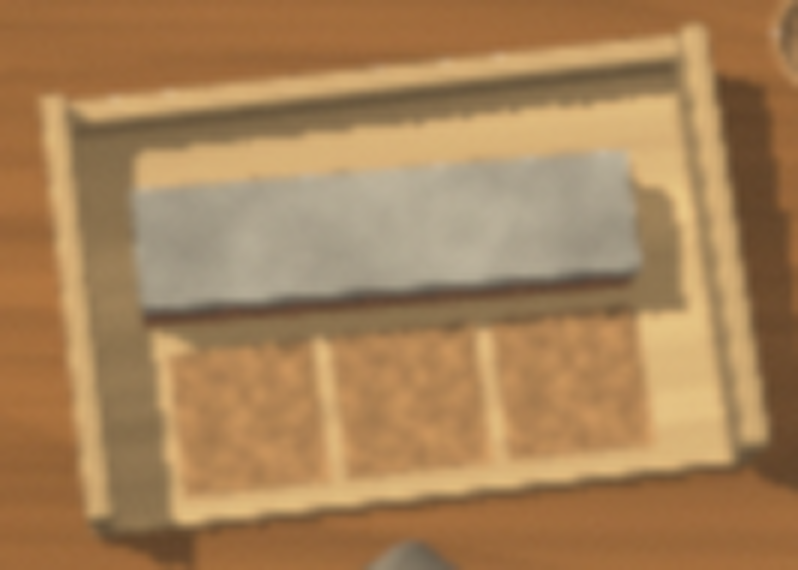

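The stone is fully visible and unmoved, with corners near (132,190), (627,152), (639,272) and (146,312). The three cork squares are empty.

Run:
```python
from h import *
np.set_printoptions(precision=1,suppress=True)
c=cap('top')
T=lambda p:(np.array(p,float)+.5)/6-.5+[255,110]
X=plane(c,T([[132,190],[627,152],[639,272],[146,310]]),36)[:,:2];print(X.mean(0),[np.linalg.norm(X[(i+1)%4]-X[i]) for i in range(4)],np.degrees(np.arctan2(*(X[0]-X[1])[::-1])),np.degrees(np.arctan2(*(X[3]-X[2])[::-1])))
print(plane(c,T([[251,418],[411,402],[572,384]]),8))
```

```text
[652.6  -5.8] [np.float64(199.34005634180332), np.float64(49.994705847494124), np.float64(197.0330303877371), np.float64(49.92223068122739)] 94.82835570984174 94.79947977304313
[[582.3  47.7   8. ]
 [589.3 -17.3   8. ]
 [597.  -82.8   8. ]]
```

Request:
send_rows(targets=[0,0,0,0.3,0.12,0,1,0,0,0,0.6,0.24,0,1,0,0,0,0.7,0.28,0,1,0,0,0,0.7,0.28,0,0.6,0,0,0,0.7,0.28,0,0.6])

```text
time_s: 26.8
eef_pos: [617.3, -110.3, 148.6]
ee_rot: [-0.001, 0.678, 0.735, -0.0]
force: [-0.7, -0.7, 0.3]
grip_width: 0.8
grip_force: 0.0
```

Request:
send_rows(targets=[0,0,0,0.7,0.28,0,0.6,0,0,0,0.6,0.24,0,0.6,0,0,0,0.3,0.13,0,0.6,0,0,0,0.13,0.06,0.2,0.6,0,0,0,0,0,0.3,0.6])

```text
time_s: 27.42
eef_pos: [651.2, -6.6, 118.1]
ee_rot: [-0.0, 0.678, 0.735, -0.0]
force: [-0.1, -0.0, -0.2]
grip_width: 0.796
grip_force: 0.0
```

Request:
send_rows(targets=[0,0,0,0,0,0.4,0.6,0,0,0,0,0,0.2,0.6,0,0,0,0,0,0,0.6,0,0,0,0,0,0,0.6])

```text
time_s: 27.92
eef_pos: [651.7, -6.8, 84.2]
ee_rot: [0.001, 0.678, 0.735, 0.0]
force: [0.2, -0.0, 0.8]
grip_width: 0.799
grip_force: 0.0
```

```bash
python3 -c "
from h import *
go(651.3,-5.3,9,4.7)"
```

```text
t 27.93 pos [651.7  -6.8  84.2] yaw 4.56 tilt 0.08 TURN z -0.14 SHIFT [ 0.025 -0.005  1.253] F [ 0.2 -0.   0.8] grip 0.799 0.0
```

Request:
send_rows(targets=[0,0,0,0.02,0.01,0.3,0.6,0,0,0,0,0,0.4,0.6,0,0,0,0,0,0.3,0.6,0,0,0,0,0,0.15,0.6,0,0,0,0,0,0.05,0.6])

```text
time_s: 28.55
eef_pos: [651.9, -5.1, 11.0]
ee_rot: [-0.0, 0.678, 0.735, -0.0]
force: [0.3, 0.6, 0.6]
grip_width: 0.8
grip_force: 0.0
```

Request:
send_rows(targets=[0,0,0,0,0,0.05,0.6,0,0,0,0,0,0,0.6])

```text
time_s: 28.8
eef_pos: [652.1, -5.1, 8.7]
ee_rot: [0.0, 0.678, 0.735, 0.0]
force: [-0.7, -0.1, -0.2]
grip_width: 0.799
grip_force: 0.0
```

Run:
```python
from h import *
go(652.3,-5.6,9,4.8)
c=cap('side')
o=cv2.resize(c['img'][140:270,270:390],None,fx=4.5,fy=4.5,interpolation=cv2.INTER_CUBIC)
cv2.imwrite('pics/s3.png',o[:,:,::-1])
```

```text
t 28.8 pos [652.1  -5.1   8.7] yaw 4.58 tilt 0.03 TURN z -0.22 SHIFT [-0.008  0.003 -0.005] F [-0.7 -0.1 -0.2] grip 0.799 0.0
```

View pics/s3.png

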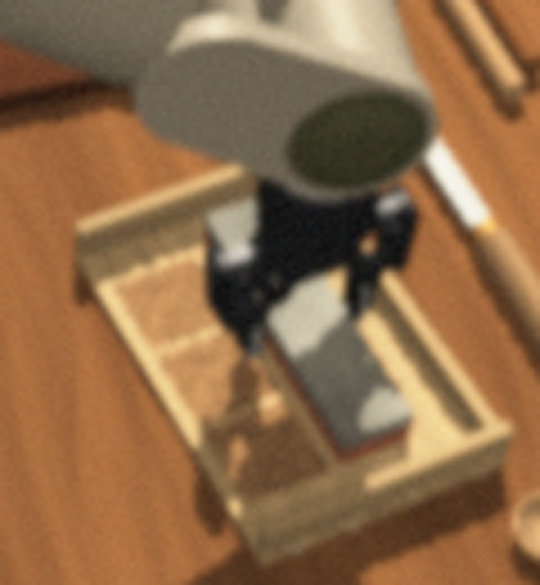

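The fingers straddle the stone, with tips at about (250,350) and (355,310), and nothing is touching. Now to grip it.

Request:
send_rows(targets=[0,0,0,0,0,0.03,0.6,0,0,0,0,0,0,0.3,0,0,0,0,0,0,0.2,0,0,0,0,0,0,0,0,0,0,0,0,0,-0.2], newtons=90)

```text
time_s: 29.48
eef_pos: [652.4, -5.1, 7.4]
ee_rot: [0.001, 0.678, 0.735, 0.0]
force: [1.2, -0.0, 5.8]
grip_width: 0.564
grip_force: 94.6
```

Request:
send_rows(targets=[0,0,0,0,0,0,-0.3,0,0,0,0,0,0,-0.3,0,0,0,0,0,0,-0.3])

```text
time_s: 29.85
eef_pos: [652.4, -5.1, 7.4]
ee_rot: [0.001, 0.678, 0.735, 0.0]
force: [0.1, 0.7, 5.9]
grip_width: 0.571
grip_force: 94.6
```

```bash
python3 -c "
from h import *
go(514.7,301.4,80,87)"
```

```text
t 29.85 pos [652.4  -5.1   7.4] yaw 4.59 tilt 0.09 TURN z -82.41 SHIFT [ 2.559  4.981 -1.21 ] F [0.1 0.7 5.9] grip 0.571 94.6
```

Request:
send_rows(targets=[0,0,0,0,0,-0.15,-0.3,0,0,0,0,0,-0.35,-0.3,0,0,0,0,0,-0.4,-0.3,0,0,0,0,0,-0.3,-0.3,0,0,0,0,0,-0.1,-0.3])

```text
time_s: 30.48
eef_pos: [652.0, -5.1, 85.4]
ee_rot: [0.0, 0.678, 0.735, 0.0]
force: [-0.4, 0.1, -4.9]
grip_width: 0.57
grip_force: 93.8
```

Request:
send_rows(targets=[0,0,-2,0,0,0,-0.3,0,0,-5,0,0,0,-0.3,0,0,-7,0,0,0,-0.3,0,0,-8,0,0,0,-0.3,0,0,-8,0,0,0,-0.3])

```text
time_s: 31.1
eef_pos: [651.3, -5.0, 83.2]
ee_rot: [-0.001, 0.462, 0.887, -0.0]
force: [-0.5, 0.2, -4.6]
grip_width: 0.569
grip_force: 93.6
```

Request:
send_rows(targets=[0,0,-8,0,0,0,-0.3,0,0,-8,0,0,0,-0.3,0,0,-8,0,0,0,-0.3,0,0,-8,0,0,0,-0.3,0,0,-8,0,0,0,-0.3])

```text
time_s: 31.72
eef_pos: [651.3, -5.0, 83.3]
ee_rot: [-0.001, 0.131, 0.991, 0.0]
force: [0.0, 0.7, -4.4]
grip_width: 0.571
grip_force: 93.6
```

Request:
send_rows(targets=[0,0,-6,0,0,0,-0.3,0,0,-4,0,0,0,-0.3,0,0,-2.4,0,0,0,-0.3,0,0,0,0,0,0,-0.3,0,0,0,0,0,0,-0.3])

```text
time_s: 32.35
eef_pos: [651.6, -5.1, 84.0]
ee_rot: [-0.0, 0.026, 1.0, 0.0]
force: [-0.9, -0.4, -4.2]
grip_width: 0.575
grip_force: 93.6
```

```bash
python3 -c "
from h import *
go(514.7,301.4,80,87)"
```

```text
t 32.35 pos [651.6  -5.1  84. ] yaw 86.97 tilt 0.06 TURN z -0.03 SHIFT [2.546 4.981 0.067] F [-0.9 -0.4 -4.2] grip 0.575 93.6
```

Request:
send_rows(targets=[0,0,0,0.1,0.2,0,-0.3,0,0,0,0.2,0.4,0,-0.3,0,0,0,0.25,0.5,0,-0.3,0,0,0,0.3,0.6,0,-0.3,0,0,0,0.3,0.6,0,-0.3])

```text
time_s: 32.98
eef_pos: [588.6, 139.1, 84.8]
ee_rot: [-0.0, 0.026, 1.0, 0.0]
force: [0.5, 0.4, -4.6]
grip_width: 0.568
grip_force: 93.7
```

Request:
send_rows(targets=[0,0,0,0.3,0.6,0,-0.3,0,0,0,0.3,0.6,0,-0.3,0,0,0,0.3,0.6,0,-0.3,0,0,0,0.25,0.4,0,-0.3,0,0,0,0.15,0.3,0,-0.3])

```text
time_s: 33.6
eef_pos: [518.4, 292.4, 84.8]
ee_rot: [-0.0, 0.025, 1.0, 0.0]
force: [1.0, 0.6, -4.3]
grip_width: 0.568
grip_force: 93.9
```

Request:
send_rows(targets=[0,0,0,0.1,0.18,0,-0.3,0,0,0,0,0,0,-0.3,0,0,0,0,0,0,-0.3,0,0,0,0,0,0,-0.3])

```text
time_s: 34.1
eef_pos: [515.2, 300.7, 84.5]
ee_rot: [-0.0, 0.027, 1.0, -0.0]
force: [0.8, -1.1, -4.7]
grip_width: 0.571
grip_force: 93.9
```

```bash
python3 -c "
from h import *
go(514.7,301.4,24,87)
a=cap('top')['img'];b=cap('side')['img']
c=lambda i,x,y,w,h:cv2.resize(i[y:y+h,x:x+w],None,fx=4,fy=4,interpolation=cv2.INTER_CUBIC)
cv2.imwrite('pics/h1.png',np.hstack([c(a,150,130,80,140),c(b,205,90,115,140)])[:,:,::-1])"
```

```text
t 34.1 pos [515.2 300.7  84.5] yaw 86.92 tilt 0.01 TURN z -0.08 SHIFT [0.009 0.012 1.009] F [ 0.8 -1.1 -4.7] grip 0.571 93.9
```

View pics/h1.png

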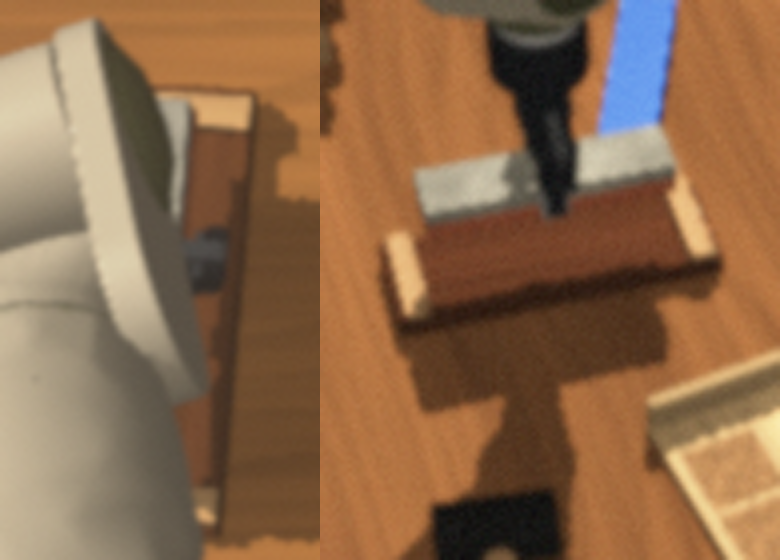

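The stone hangs level over the holder in the side half, with its back top edge from (415,172) to (660,127). I'll check its lengthways centring from those two ends.

Run:
```python
from h import *
np.set_printoptions(precision=1,suppress=True)
c=cap('side')
X=plane(c,(np.array([[415-320,172],[660-320,127]])+.5)/4-.5+[205,90],113)[:,:2]
print(X,X.mean(0),np.linalg.norm(X[0]-X[1]),np.degrees(np.arctan2(*(X[1]-X[0])[::-1])))
o=25*np.array([np.sin(np.radians(3)),np.cos(np.radians(3))]);print('centre',X.mean(0)-o)
go(514.7,301.4,24,87)
```

```text
[[417.2 329.1]
 [614.2 316.4]] [515.7 322.7] 197.37534767695902 -3.6932212954941512
centre [514.4 297.8]
t 34.25 pos [515.  301.   84.6] yaw 86.95 tilt 0.0 TURN z -0.05 SHIFT [0. 0. 1.] F [-0.3  0.2 -4.4] grip 0.571 93.9
```

Request:
send_rows(targets=[0,0,0,0.005,0.01,0.25,-0.3,0,0,0,0,0,0.35,-0.3,0,0,0,0,0,0.2,-0.3,0,0,0,0,0,0,-0.3,0,0,0,0,0,0,-0.3])

```text
time_s: 34.88
eef_pos: [514.9, 302.1, 37.1]
ee_rot: [0.0, 0.026, 1.0, 0.0]
force: [0.1, 0.4, -4.4]
grip_width: 0.569
grip_force: 93.9
```

Run:
```python
from h import *
go(514.7,301.4,19.4,87)
b=cap('side')['img']
cv2.imwrite('pics/h2.png',cv2.resize(b[110:190,200:325],None,fx=6,fy=6,interpolation=cv2.INTER_CUBIC)[:,:,::-1])
```

```text
t 34.88 pos [514.9 302.1  37.1] yaw 86.99 tilt 0.06 TURN z -0.01 SHIFT [ 0.003 -0.012  0.296] F [ 0.1  0.4 -4.4] grip 0.569 93.9
```

View pics/h2.png

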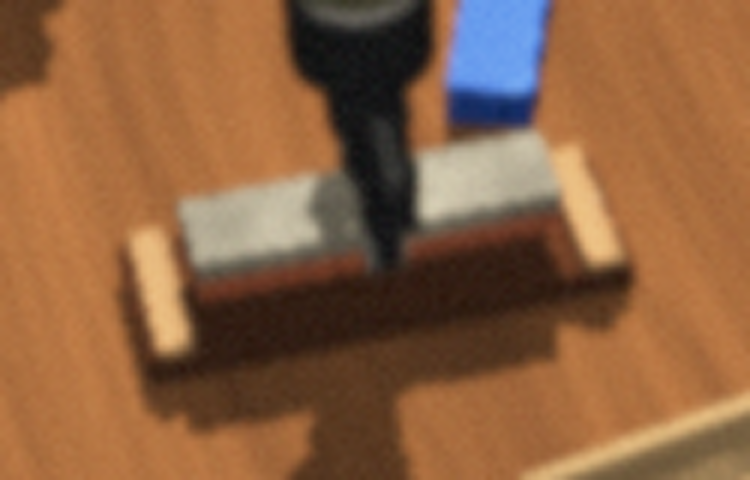

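The stone is over the board with clearance to both cleats, at about (160,290) on the left and (585,205) on the right. I'll lower it.

Request:
send_rows(targets=[0,0,0,0,-0.01,0.15,-0.3,0,0,0,0,0,0.1,-0.3,0,0,0,0,0,0.02,-0.3,0,0,0,0,0,0.01,-0.3,0,0,0,0,0,0,-0.3])

```text
time_s: 35.55
eef_pos: [514.6, 301.4, 19.9]
ee_rot: [0.0, 0.026, 1.0, 0.0]
force: [-0.1, 0.6, -4.1]
grip_width: 0.567
grip_force: 93.9
```

Request:
send_rows(targets=[0,0,0,0,0,0.01,-0.3,0,0,0,0,0,0,-0.3])

```text
time_s: 35.8
eef_pos: [514.6, 301.5, 19.4]
ee_rot: [0.0, 0.026, 1.0, 0.0]
force: [0.1, 0.6, -3.4]
grip_width: 0.57
grip_force: 93.9
```

Request:
send_rows(targets=[0,0,0,0,0,0.015,-0.3,0,0,0,0,0,0,-0.3])

```text
time_s: 36.05
eef_pos: [514.7, 301.4, 19.4]
ee_rot: [0.0, 0.026, 1.0, 0.0]
force: [-4.3, -2.7, 7.0]
grip_width: 0.566
grip_force: 95.2
```

Request:
send_rows(targets=[0,0,0,0,0,0,0.4,0,0,0,0,0,0,0.6,0,0,0,0,0,0,0.6,0,0,0,0,0,0,0.6])

```text
time_s: 36.55
eef_pos: [514.6, 301.4, 18.3]
ee_rot: [0.0, 0.026, 1.0, 0.0]
force: [0.4, 0.7, 0.6]
grip_width: 0.797
grip_force: 0.0
```

Request:
send_rows(targets=[0,0,0,0,0,-0.2,0.6,0,0,0,0,0,-0.5,0.6,0,0,0,0,0,-0.8,0.6,0,0,0,0,0,-0.6,1,0,0,0,0,0,-0.2,1])

```text
time_s: 37.17
eef_pos: [515.2, 301.7, 159.1]
ee_rot: [0.002, 0.026, 1.0, 0.001]
force: [0.4, 0.1, -0.6]
grip_width: 1.001
grip_force: 0.0
```

Request:
send_rows(targets=[0,0,10,0,0,0,1,0,0,10,0,0,0,1,0,0,10,0,0,0,1,0,0,10,0,0,0,1,0,0,10,0,0,0,1])

```text
time_s: 37.8
eef_pos: [514.1, 301.2, 155.3]
ee_rot: [-0.001, 0.449, 0.894, -0.001]
force: [-0.4, 0.0, -0.3]
grip_width: 1.003
grip_force: 0.0
```

Request:
send_rows(targets=[0,0,10,0,0,0,1,0,0,10,0,0,0,1,0,0,10,0,0,0,1,0,0,0.4,0,0,0,1,0,0,0,0,0,0,1])

```text
time_s: 38.42
eef_pos: [514.3, 301.3, 155.9]
ee_rot: [-0.0, 0.664, 0.748, -0.0]
force: [-0.1, 1.2, -0.5]
grip_width: 1.003
grip_force: 0.0
```

Run:
```python
from h import *
cap('side','s5.png')
go(560,-298.5,150,6.6)
```

```text
t 38.48 pos [514.4 301.3 156. ] yaw 6.74 tilt 0.03 TURN z 0.14 SHIFT [-10.018  -0.394   0.1  ] F [ 1.  -0.3 -0.5] grip 1.0 0.0
```

View pics/s5.png

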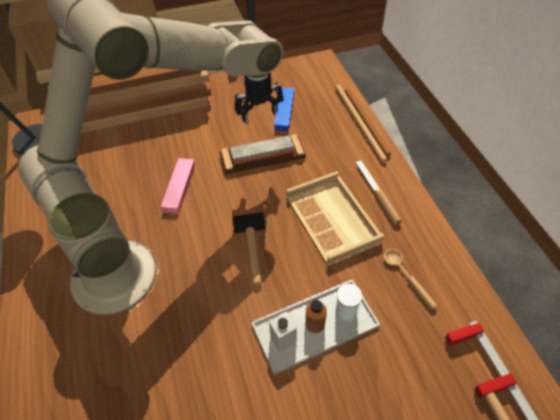

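The stone lies in the holder at about (262,152), and the jar, bottle and tin stand in the tray. Next is the jar.

Request:
send_rows(targets=[0,0,0.1,-0.4,-0.02,0,1,0,0,0,-0.7,-0.03,0,1,0,0,0,-0.9,-0.03,0,1,0,0,0,-0.9,-0.03,0,1,0,0,0,-0.9,-0.04,0,1])

```text
time_s: 39.1
eef_pos: [531.3, 72.2, 156.3]
ee_rot: [0.0, 0.665, 0.747, 0.0]
force: [0.9, 0.2, 0.6]
grip_width: 0.997
grip_force: 0.0
```

Request:
send_rows(targets=[0,0,0,-0.9,-0.04,0,1,0,0,0,-0.9,-0.04,0,1,0,0,0,-0.9,-0.04,0,1,0,0,0,-0.9,-0.04,0,1,0,0,0,-0.9,-0.04,0,1])

```text
time_s: 39.72
eef_pos: [549.8, -197.6, 156.3]
ee_rot: [0.0, 0.665, 0.747, 0.0]
force: [1.4, -0.3, 0.6]
grip_width: 1.0
grip_force: 0.0
```

Request:
send_rows(targets=[0,0,0,-0.8,-0.03,0,1,0,0,0,-0.6,-0.01,0,1,0,0,0,-0.3,0,0.1,1,0,0,0,0,0,0,1,0,0,0,0,0,0,1])

```text
time_s: 40.35
eef_pos: [559.2, -296.0, 150.3]
ee_rot: [-0.0, 0.665, 0.747, 0.0]
force: [0.6, 0.5, -0.1]
grip_width: 0.998
grip_force: 0.0
```

Run:
```python
from h import *
np.set_printoptions(precision=1,suppress=True)
go(560,-298.5,48,6.6)
c=cap('top');o=cv2.resize(c['img'][142:272,150:228],None,fx=4.5,fy=4.5,interpolation=cv2.INTER_CUBIC)
cv2.imwrite('pics/h3.png',o[:,:,::-1])
```

```text
t 40.35 pos [ 559.2 -296.   150.3] yaw 6.58 tilt 0.03 TURN z -0.02 SHIFT [-0.   0.   1.7] F [ 0.6  0.5 -0.1] grip 0.998 0.0
```

View pics/h3.png

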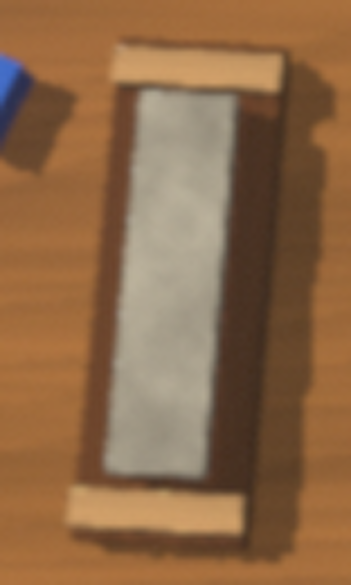

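Run:
```python
from h import *
c=cap('top')
np.set_printoptions(precision=2,suppress=True)
T=lambda p:(np.array(p)+.5)/4.5-.5+[150,142]
def d(n,p,z):
    X=plane(c,T(p),z)[:,:2];f=X[:2].mean(0);q=X[2:].mean(0);v=f-q;print(n,X.mean(0),np.linalg.norm(v),np.degrees(np.arctan2(v[1],v[0])))
d('stone',[[135,92],[238,95],[207,478],[103,472]],48)
d('cleats',[[111,83],[283,93],[244,495],[69,486]],28)
```

```text
stone [512.74 300.12] 199.2639660801248 -2.292664654987318
cleats [513.87 301.37] 214.4334930986997 -3.333617709008965
```

Request:
send_rows(targets=[0,0,0,-0.02,0,0.3,1,0,0,0,-0.01,0,0.5,1,0,0,0,0,0,0.5,1,0,0,0,0,0,0.3,1,0,0,0,0,0,0.1,1])

```text
time_s: 41.08
eef_pos: [559.0, -298.8, 47.1]
ee_rot: [-0.001, 0.666, 0.746, -0.0]
force: [0.4, 0.9, 2.5]
grip_width: 0.996
grip_force: 0.9
```

Request:
send_rows(targets=[0,0,0,0,0,0,1,0,0,0,0,0,0,1])

```text
time_s: 41.32
eef_pos: [559.7, -299.5, 49.3]
ee_rot: [0.001, 0.666, 0.746, 0.0]
force: [-0.1, -0.1, 0.2]
grip_width: 0.997
grip_force: 0.0
```

Run:
```python
from h import *
go(560,-298.5,48,6.6)
```

```text
t 41.33 pos [ 559.7 -299.5   49.3] yaw 6.49 tilt 0.1 TURN z -0.11 SHIFT [0.016 0.007 0.022] F [-0.1 -0.1  0.2] grip 0.997 0.0
```

The stone is within about 1 mm and 1° of centred. I'll grip the jar.

Request:
send_rows(targets=[0,0,0,0.016,0,0.02,1,0,0,0,0,0,0,0.6,0,0,0,0,0,0,0.4,0,0,0,0,0,0,0.2,0,0,0,0,0,0,0], newtons=45)

```text
time_s: 41.95
eef_pos: [559.3, -298.4, 47.5]
ee_rot: [0.0, 0.666, 0.746, 0.0]
force: [0.3, -0.1, 3.5]
grip_width: 0.671
grip_force: 48.0
```

Request:
send_rows(targets=[0,0,0,0,0,0,-0.2,0,0,0,0,0,0,-0.2,0,0,0,0,0,0,-0.2])

```text
time_s: 42.32
eef_pos: [559.3, -298.4, 47.4]
ee_rot: [0.0, 0.666, 0.746, 0.0]
force: [0.1, 1.5, 5.5]
grip_width: 0.679
grip_force: 48.1
```

Request:
send_rows(targets=[0,0,0,0,0,-0.2,-0.2,0,0,0,0,0,-0.4,-0.2,0,0,0,0,0,-0.4,-0.2,0,0,0,0,0,0,-0.2,0,0,0,0,0,0,-0.2])

```text
time_s: 42.95
eef_pos: [558.7, -297.9, 105.9]
ee_rot: [-0.001, 0.666, 0.746, -0.0]
force: [-0.8, 0.2, -2.1]
grip_width: 0.673
grip_force: 48.7
```

Run:
```python
from h import *
go(582.8,48.1,108,6.6)
```

```text
t 42.95 pos [ 558.7 -297.9  105.9] yaw 6.48 tilt 0.11 TURN z -0.12 SHIFT [ 5.682  1.062 -0.035] F [-0.8  0.2 -2.1] grip 0.673 48.7
```

Request:
send_rows(targets=[0,0,0,0.15,0.03,0,-0.2,0,0,0,0.35,0.06,0,-0.2,0,0,0,0.5,0.09,0,-0.2,0,0,0,0.6,0.11,0,-0.2,0,0,0,0.6,0.11,0,-0.2])

```text
time_s: 43.58
eef_pos: [567.8, -161.7, 106.8]
ee_rot: [-0.0, 0.666, 0.746, 0.0]
force: [1.1, -0.6, -2.4]
grip_width: 0.676
grip_force: 48.7
```

Request:
send_rows(targets=[0,0,0,0.6,0.11,0,-0.2,0,0,0,0.6,0.11,0,-0.2,0,0,0,0.6,0.11,0,-0.2,0,0,0,0.6,0.11,0,-0.2,0,0,0,0.5,0.1,0,-0.2])

```text
time_s: 44.2
eef_pos: [579.9, 15.0, 106.9]
ee_rot: [-0.0, 0.665, 0.746, -0.0]
force: [0.5, 0.1, -1.9]
grip_width: 0.677
grip_force: 48.7
```

Request:
send_rows(targets=[0,0,0,0.35,0.07,0,-0.2,0,0,0,0.2,0.04,0,-0.2,0,0,0,0.03,0.01,0,-0.2,0,0,0,0,0,0,-0.2,0,0,0,0,0,0,-0.2])

```text
time_s: 44.82
eef_pos: [583.9, 46.8, 107.1]
ee_rot: [0.0, 0.666, 0.746, -0.0]
force: [0.7, -0.0, -1.7]
grip_width: 0.671
grip_force: 48.7
```

Run:
```python
from h import *
go(582.8,48.1,50.4,6.6)
```

```text
t 44.83 pos [583.9  46.8 107.1] yaw 6.43 tilt 0.01 TURN z -0.17 SHIFT [ 0.024 -0.015  0.944] F [ 0.7 -0.  -1.7] grip 0.671 48.7
```

Request:
send_rows(targets=[0,0,0,0.02,-0.015,0.25,-0.2,0,0,0,0,0,0.35,-0.2,0,0,0,0,0,0.22,-0.2,0,0,0,0,0,0.08,-0.2,0,0,0,0,0,0.02,-0.2])

```text
time_s: 45.45
eef_pos: [582.9, 48.6, 51.9]
ee_rot: [0.0, 0.666, 0.746, 0.0]
force: [0.1, -0.3, -2.1]
grip_width: 0.677
grip_force: 48.6
```

Request:
send_rows(targets=[0,0,0,0,0,0,-0.2,0,0,0,0,0,0,-0.2])

```text
time_s: 45.7
eef_pos: [583.1, 48.6, 52.4]
ee_rot: [0.0, 0.666, 0.746, 0.0]
force: [0.4, 0.5, -1.7]
grip_width: 0.673
grip_force: 48.6
```

Run:
```python
from h import *
go(582.8,48.1,50.4,6.6)
```

```text
t 45.7 pos [583.1  48.6  52.4] yaw 6.48 tilt 0.05 TURN z -0.12 SHIFT [-0.008 -0.006  0.033] F [ 0.4  0.5 -1.7] grip 0.673 48.6
```

Request:
send_rows(targets=[0,0,0,-0.008,-0.005,0.02,-0.2,0,0,0,0,0,0.01,-0.2,0,0,0,0,0,0,-0.2])

```text
time_s: 46.08
eef_pos: [582.7, 48.1, 50.5]
ee_rot: [0.0, 0.666, 0.746, 0.0]
force: [-1.0, 0.6, 4.1]
grip_width: 0.676
grip_force: 48.7
```

Request:
send_rows(targets=[0,0,0,0,0,0.01,-0.2,0,0,0,0,0,0,-0.2])

```text
time_s: 46.32
eef_pos: [582.7, 48.1, 50.4]
ee_rot: [0.0, 0.666, 0.746, 0.0]
force: [-2.5, -0.4, 8.0]
grip_width: 0.675
grip_force: 48.9
```

Request:
send_rows(targets=[0,0,0,0,0,-0.01,0.4,0,0,0,0,0,0,0.7,0,0,0,0,0,0,1,0,0,0,0,0,0,1,0,0,0,0,0,0,1])

```text
time_s: 46.95
eef_pos: [582.6, 48.1, 50.0]
ee_rot: [-0.0, 0.666, 0.746, -0.0]
force: [1.0, -0.0, -0.2]
grip_width: 1.005
grip_force: 0.0
```

Request:
send_rows(targets=[0,0,0,0,0,-0.3,1,0,0,0,0,0,-0.6,1,0,0,0,0,0,-0.6,1,0,0,0,0,0,-0.2,1,0,0,0,0,0,0,1])

```text
time_s: 47.58
eef_pos: [582.7, 48.1, 152.6]
ee_rot: [0.0, 0.666, 0.746, 0.0]
force: [0.8, 0.6, -0.8]
grip_width: 1.003
grip_force: 0.0
```

Run:
```python
from h import *
go(471.4,-306.5,150,6.6)
```

```text
t 47.58 pos [582.7  48.1 152.6] yaw 6.48 tilt 0.07 TURN z -0.12 SHIFT [-5.658 -2.522  0.044] F [ 0.8  0.6 -0.8] grip 1.003 0.0
```

Request:
send_rows(targets=[0,0,0,-0.3,-0.13,0,1,0,0,0,-0.6,-0.27,0,1,0,0,0,-0.8,-0.36,0,1,0,0,0,-0.8,-0.36,0,1,0,0,0,-0.8,-0.36,0,1])

```text
time_s: 48.2
eef_pos: [514.9, -160.9, 150.9]
ee_rot: [-0.001, 0.666, 0.746, -0.0]
force: [1.1, -0.3, -1.1]
grip_width: 1.001
grip_force: 0.0
```

Request:
send_rows(targets=[0,0,0,-0.8,-0.36,0,1,0,0,0,-0.8,-0.36,0,1,0,0,0,-0.5,-0.22,0,1,0,0,0,-0.26,-0.1,0,1,0,0,0,0,0,0,1])

```text
time_s: 48.82
eef_pos: [470.1, -306.7, 151.4]
ee_rot: [-0.001, 0.666, 0.746, 0.0]
force: [-0.6, 1.0, 0.5]
grip_width: 1.001
grip_force: 0.0
```

Request:
send_rows(targets=[0,0,0,0,0,0.1,1,0,0,0,0,0,0,1])

```text
time_s: 49.08
eef_pos: [470.9, -305.1, 145.4]
ee_rot: [-0.001, 0.665, 0.746, 0.0]
force: [-0.5, -1.0, -0.0]
grip_width: 1.002
grip_force: 0.0
```

Run:
```python
from h import *
go(471.4,-306.5,49,6.6)
```

```text
t 49.08 pos [ 470.9 -305.1  145.4] yaw 6.57 tilt 0.08 TURN z -0.03 SHIFT [-0.024  0.006  1.607] F [-0.5 -1.  -0. ] grip 1.002 0.0
```

Request:
send_rows(targets=[0,0,0,-0.015,0,0.3,1,0,0,0,0,0,0.5,1,0,0,0,0,0,0.5,1,0,0,0,0,0,0.24,1,0,0,0,0,0,0.06,1])

```text
time_s: 49.7
eef_pos: [470.9, -306.9, 49.8]
ee_rot: [-0.0, 0.666, 0.746, 0.0]
force: [-0.6, 0.1, 0.3]
grip_width: 1.002
grip_force: 0.0
```

Request:
send_rows(targets=[0,0,0,0,0,0,1,0,0,0,0,0,0,1])

```text
time_s: 49.95
eef_pos: [471.2, -307.6, 51.0]
ee_rot: [0.001, 0.666, 0.746, -0.0]
force: [0.0, 0.7, -0.3]
grip_width: 0.998
grip_force: 0.0
```

Run:
```python
from h import *
go(471.4,-306.5,49,6.6)
```

```text
t 49.95 pos [ 471.2 -307.6   51. ] yaw 6.49 tilt 0.1 TURN z -0.11 SHIFT [0.018 0.005 0.034] F [ 0.   0.7 -0.3] grip 0.998 0.0
```

Request:
send_rows(targets=[0,0,0,0.018,0,0.03,1,0,0,0,0,0,0,0.5,0,0,0,0,0,0,0.3,0,0,0,0,0,0,0.1,0,0,0,0,0,0,-0.1])

```text
time_s: 50.58
eef_pos: [470.8, -306.3, 48.7]
ee_rot: [0.0, 0.666, 0.746, -0.0]
force: [-1.1, 1.5, 6.1]
grip_width: 0.59
grip_force: 46.9
```

Request:
send_rows(targets=[0,0,0,0,0,0,-0.3,0,0,0,0,0,0,-0.3,0,0,0,0,0,0,-0.3])

```text
time_s: 50.95
eef_pos: [470.8, -306.3, 48.7]
ee_rot: [0.0, 0.666, 0.746, -0.0]
force: [-0.1, 0.8, 5.6]
grip_width: 0.599
grip_force: 46.9
```

Request:
send_rows(targets=[0,0,0,0,0,-0.2,-0.3,0,0,0,0,0,-0.4,-0.3,0,0,0,0,0,-0.4,-0.3,0,0,0,0,0,0,-0.3,0,0,0,0,0,0,-0.3])

```text
time_s: 51.58
eef_pos: [470.3, -305.8, 107.3]
ee_rot: [-0.001, 0.666, 0.746, 0.0]
force: [-0.4, -1.4, -3.4]
grip_width: 0.595
grip_force: 47.6
```

Run:
```python
from h import *
go(589.5,-18.1,108,6.6)
```

```text
t 51.58 pos [ 470.3 -305.8  107.3] yaw 6.48 tilt 0.09 TURN z -0.12 SHIFT [ 4.535  2.525 -0.011] F [-0.4 -1.4 -3.4] grip 0.595 47.6
```

Request:
send_rows(targets=[0,0,0,0.15,0.08,0,-0.3,0,0,0,0.3,0.17,0,-0.3,0,0,0,0.45,0.25,0,-0.3,0,0,0,0.5,0.28,0,-0.3,0,0,0,0.5,0.28,0,-0.3])

```text
time_s: 52.2
eef_pos: [521.5, -183.3, 108.0]
ee_rot: [-0.0, 0.666, 0.746, 0.0]
force: [0.7, -1.0, -2.5]
grip_width: 0.596
grip_force: 47.6
```

Request:
send_rows(targets=[0,0,0,0.5,0.28,0,-0.3,0,0,0,0.5,0.28,0,-0.3,0,0,0,0.5,0.28,0,-0.3,0,0,0,0.5,0.28,0,-0.3,0,0,0,0.35,0.19,0,-0.3])

```text
time_s: 52.82
eef_pos: [583.3, -33.8, 107.9]
ee_rot: [-0.0, 0.665, 0.747, -0.0]
force: [-0.2, -1.4, -3.5]
grip_width: 0.597
grip_force: 47.6
```

Request:
send_rows(targets=[0,0,0,0.2,0.1,0,-0.3,0,0,0,0.07,0.03,0,-0.3,0,0,0,0,0,0,-0.3,0,0,0,0,0,0,-0.3])

```text
time_s: 53.32
eef_pos: [589.0, -20.4, 108.3]
ee_rot: [0.0, 0.666, 0.746, -0.0]
force: [0.4, 0.1, -2.2]
grip_width: 0.593
grip_force: 47.6
```

Run:
```python
from h import *
go(589.5,-18.1,51.7,6.6)
```

```text
t 53.33 pos [589.  -20.4 108.3] yaw 6.44 tilt 0.01 TURN z -0.16 SHIFT [0.038 0.014 0.943] F [ 0.4  0.1 -2.2] grip 0.593 47.6
```

Request:
send_rows(targets=[0,0,0,0.03,0.012,0.25,-0.3,0,0,0,0,0,0.35,-0.3,0,0,0,0,0,0.22,-0.3,0,0,0,0,0,0.08,-0.3,0,0,0,0,0,0.02,-0.3])

```text
time_s: 53.95
eef_pos: [589.7, -18.0, 53.1]
ee_rot: [0.0, 0.666, 0.746, 0.0]
force: [-0.0, -0.2, -1.8]
grip_width: 0.589
grip_force: 47.6
```

Request:
send_rows(targets=[0,0,0,0,0,0,-0.3,0,0,0,0,0,0,-0.3])

```text
time_s: 54.2
eef_pos: [589.9, -18.0, 53.6]
ee_rot: [0.0, 0.666, 0.746, 0.0]
force: [-1.0, 0.2, -3.0]
grip_width: 0.595
grip_force: 47.6
```

Run:
```python
from h import *
go(589.5,-18.1,51.7,6.6)
```

```text
t 54.2 pos [589.9 -18.   53.6] yaw 6.49 tilt 0.05 TURN z -0.11 SHIFT [-0.001 -0.006  0.031] F [-1.   0.2 -3. ] grip 0.595 47.6
```

Request:
send_rows(targets=[0,0,0,0,-0.003,0.02,-0.3,0,0,0,0,0,0.01,-0.3,0,0,0,0,0,0,-0.3])

```text
time_s: 54.58
eef_pos: [589.6, -18.0, 51.8]
ee_rot: [0.0, 0.666, 0.746, 0.0]
force: [-1.4, -0.3, 2.9]
grip_width: 0.597
grip_force: 47.9
```

Request:
send_rows(targets=[0,0,0,0,0,0.005,-0.3,0,0,0,0,0,0,-0.3])

```text
time_s: 54.82
eef_pos: [589.6, -18.0, 51.7]
ee_rot: [0.0, 0.666, 0.746, 0.0]
force: [-3.6, -0.1, 6.3]
grip_width: 0.592
grip_force: 48.4
```

Seated. I'll release it and go for the tin.

Request:
send_rows(targets=[0,0,0,0,0,-0.005,0.3,0,0,0,0,0,0,0.7,0,0,0,0,0,0,1,0,0,0,0,0,0,1,0,0,0,0,0,0,1])

```text
time_s: 55.45
eef_pos: [589.4, -17.9, 51.3]
ee_rot: [0.0, 0.666, 0.746, 0.0]
force: [0.1, 0.7, -0.1]
grip_width: 1.002
grip_force: 0.0
```

Request:
send_rows(targets=[0,0,0,0,0,-0.3,1,0,0,0,0,0,-0.6,1,0,0,0,0,0,-0.6,1,0,0,0,0,0,-0.2,1,0,0,0,0,0,0,1])

```text
time_s: 56.08
eef_pos: [589.5, -18.0, 153.8]
ee_rot: [0.001, 0.666, 0.746, 0.0]
force: [-0.4, -0.5, -0.3]
grip_width: 1.005
grip_force: 0.0
```

Run:
```python
from h import *
go(382.6,-319.6,150,13.9)
```

```text
t 56.08 pos [589.5 -18.  153.8] yaw 6.49 tilt 0.07 TURN z -7.41 SHIFT [-4.051 -4.556  0.064] F [-0.4 -0.5 -0.3] grip 1.005 0.0
```

Request:
send_rows(targets=[0,0,-7.4,0,0,0,1,0,0,0,-0.3,-0.34,0,1,0,0,0,-0.6,-0.68,0,1,0,0,0,-0.6,-0.68,0,1,0,0,0,-0.6,-0.68,0,1])

```text
time_s: 56.7
eef_pos: [479.3, -175.4, 151.9]
ee_rot: [-0.001, 0.616, 0.787, -0.0]
force: [0.9, -0.7, -0.2]
grip_width: 0.999
grip_force: 0.0
```

Request:
send_rows(targets=[0,0,0,-0.6,-0.68,0,1,0,0,0,-0.6,-0.68,0,1,0,0,0,-0.4,-0.45,0,1,0,0,0,-0.25,-0.27,0,1,0,0,0,-0.1,-0.1,0.1,1])

```text
time_s: 57.32
eef_pos: [381.4, -320.0, 146.2]
ee_rot: [-0.001, 0.617, 0.787, 0.0]
force: [0.5, 0.5, 0.3]
grip_width: 0.999
grip_force: 0.0
```

Request:
send_rows(targets=[0,0,0,0,0,0,1,0,0,0,0,0,0,1])

```text
time_s: 57.58
eef_pos: [382.5, -318.7, 147.0]
ee_rot: [-0.0, 0.616, 0.788, 0.0]
force: [0.8, 0.3, 0.3]
grip_width: 1.0
grip_force: 0.0
```

Run:
```python
from h import *
go(382.6,-319.6,44,13.9)
```

```text
t 57.58 pos [ 382.5 -318.7  147. ] yaw 13.94 tilt 0.04 TURN z 0.04 SHIFT [-0.015 -0.002  1.716] F [0.8 0.3 0.3] grip 1.0 0.0
```

Request:
send_rows(targets=[0,0,0,0,0,0.3,1,0,0,0,0,0,0.5,1,0,0,0,0,0,0.5,1,0,0,0,0,0,0.32,1,0,0,0,0,0,0.08,1])

```text
time_s: 58.2
eef_pos: [382.2, -318.5, 44.5]
ee_rot: [-0.001, 0.616, 0.788, 0.0]
force: [0.1, 0.1, 1.4]
grip_width: 1.001
grip_force: 0.0
```

Request:
send_rows(targets=[0,0,0,0,0,0,1,0,0,0,0,0,0,1])

```text
time_s: 58.45
eef_pos: [382.5, -319.8, 46.1]
ee_rot: [0.001, 0.616, 0.787, -0.0]
force: [-0.7, 0.3, 0.0]
grip_width: 1.0
grip_force: 0.0
```

Run:
```python
from h import *
go(382.6,-319.6,44,13.9)
```

```text
t 58.45 pos [ 382.5 -319.8   46.1] yaw 13.9 tilt 0.09 TURN z -0.0 SHIFT [0.003 0.002 0.036] F [-0.7  0.3  0. ] grip 1.0 0.0
```

Request:
send_rows(targets=[0,0,0,0,0,0.03,1,0,0,0,0,0,0,0.5,0,0,0,0,0,0,0.3,0,0,0,0,0,0,0.1,0,0,0,0,0,0,-0.1])

```text
time_s: 59.08
eef_pos: [382.2, -319.6, 43.7]
ee_rot: [0.0, 0.616, 0.787, -0.0]
force: [-0.5, 0.4, 4.2]
grip_width: 0.581
grip_force: 46.7
```

Request:
send_rows(targets=[0,0,0,0,0,0,-0.3,0,0,0,0,0,0,-0.3,0,0,0,0,0,0,-0.3])

```text
time_s: 59.45
eef_pos: [382.2, -319.6, 43.7]
ee_rot: [0.0, 0.616, 0.787, -0.0]
force: [0.1, 0.6, 5.1]
grip_width: 0.58
grip_force: 47.0
```

Request:
send_rows(targets=[0,0,0,0,0,-0.2,-0.3,0,0,0,0,0,-0.4,-0.3,0,0,0,0,0,-0.4,-0.3,0,0,0,0,0,0,-0.3,0,0,0,0,0,0,-0.3])

```text
time_s: 60.08
eef_pos: [381.8, -319.0, 102.6]
ee_rot: [-0.001, 0.616, 0.787, 0.0]
force: [-0.2, -0.7, -3.0]
grip_width: 0.58
grip_force: 46.9
```

Run:
```python
from h import *
go(595.9,-81.5,108,13.9)
```

```text
t 60.08 pos [ 381.8 -319.   102.6] yaw 13.88 tilt 0.09 TURN z -0.02 SHIFT [ 2.986  4.415 -0.09 ] F [-0.2 -0.7 -3. ] grip 0.58 46.9
```

Request:
send_rows(targets=[0,0,0,0.1,0.15,0,-0.3,0,0,0,0.2,0.3,0,-0.3,0,0,0,0.3,0.45,0,-0.3,0,0,0,0.3,0.45,0,-0.3,0,0,0,0.3,0.45,0,-0.3])

```text
time_s: 60.7
eef_pos: [470.4, -222.1, 102.7]
ee_rot: [-0.001, 0.616, 0.787, 0.0]
force: [1.4, -0.7, -2.9]
grip_width: 0.582
grip_force: 46.9
```

Request:
send_rows(targets=[0,0,0,0.3,0.45,0,-0.3,0,0,0,0.3,0.45,0,-0.3,0,0,0,0.3,0.45,0,-0.3,0,0,0,0.3,0.45,0,-0.3,0,0,0,0.3,0.4,0,-0.3])

```text
time_s: 61.32
eef_pos: [576.7, -102.8, 102.5]
ee_rot: [-0.001, 0.616, 0.788, -0.0]
force: [0.3, -0.9, -2.7]
grip_width: 0.578
grip_force: 46.9
```

Request:
send_rows(targets=[0,0,0,0.2,0.27,0,-0.3,0,0,0,0.08,0.12,0,-0.3,0,0,0,0,0,0,-0.3,0,0,0,0,0,0,-0.3])

```text
time_s: 61.82
eef_pos: [594.5, -83.4, 103.4]
ee_rot: [-0.0, 0.617, 0.787, -0.0]
force: [-0.4, 0.9, -2.8]
grip_width: 0.581
grip_force: 46.9
```

Run:
```python
from h import *
go(595.9,-81.5,46.7,13.9)
```

```text
t 61.83 pos [594.5 -83.4 103.4] yaw 13.84 tilt 0.02 TURN z -0.06 SHIFT [0.025 0.03  0.945] F [-0.4  0.9 -2.8] grip 0.581 46.9
```

Request:
send_rows(targets=[0,0,0,0.02,0.03,0.25,-0.3,0,0,0,0,0,0.35,-0.3,0,0,0,0,0,0.22,-0.3,0,0,0,0,0,0.08,-0.3,0,0,0,0,0,0.02,-0.3])

```text
time_s: 62.45
eef_pos: [596.5, -81.2, 48.3]
ee_rot: [0.0, 0.616, 0.787, 0.0]
force: [-0.6, -0.9, -2.8]
grip_width: 0.58
grip_force: 46.8
```

Request:
send_rows(targets=[0,0,0,0,0,0,-0.3,0,0,0,0,0,0,-0.3])

```text
time_s: 62.7
eef_pos: [596.7, -81.2, 48.8]
ee_rot: [0.0, 0.616, 0.787, 0.0]
force: [-0.1, 0.1, -2.7]
grip_width: 0.578
grip_force: 46.8
```

Run:
```python
from h import *
go(595.9,-81.5,46.7,13.9)
```

```text
t 62.7 pos [596.7 -81.2  48.8] yaw 13.89 tilt 0.06 TURN z -0.01 SHIFT [-0.002 -0.013  0.035] F [-0.1  0.1 -2.7] grip 0.578 46.8
```

Request:
send_rows(targets=[0,0,0,0,-0.008,0.02,-0.3,0,0,0,0,0,0.01,-0.3,0,0,0,0,0,0,-0.3])

```text
time_s: 63.08
eef_pos: [595.9, -81.2, 46.8]
ee_rot: [0.0, 0.616, 0.787, -0.0]
force: [-2.4, -0.5, 1.6]
grip_width: 0.578
grip_force: 46.9
```

Request:
send_rows(targets=[0,0,0,0,0,0.01,-0.3,0,0,0,0,0,0,-0.3])

```text
time_s: 63.32
eef_pos: [595.9, -81.3, 46.7]
ee_rot: [0.0, 0.616, 0.787, -0.0]
force: [-4.1, 1.0, 6.8]
grip_width: 0.582
grip_force: 47.8
```

Seated. I'll release, raise the arm and move it clear towards the tray side, then look.

Request:
send_rows(targets=[0,0,0,0,0,-0.005,0.3,0,0,0,0,0,0,0.7,0,0,0,0,0,0,1,0,0,0,0,0,0,1,0,0,0,0,0,0,1])

```text
time_s: 63.95
eef_pos: [595.9, -81.2, 46.1]
ee_rot: [-0.0, 0.616, 0.787, -0.0]
force: [-0.5, 0.9, -0.3]
grip_width: 1.002
grip_force: 0.0
```

Request:
send_rows(targets=[0,0,0,0,0,-0.3,1,0,0,0,0,0,-0.6,1,0,0,0,0,0,-0.6,1,0,0,0,0,0,-0.4,1,0,0,0,-0.3,-0.3,0,1])

```text
time_s: 64.58
eef_pos: [583.9, -102.7, 163.7]
ee_rot: [0.003, 0.616, 0.788, 0.001]
force: [-0.6, -0.4, -0.5]
grip_width: 1.001
grip_force: 0.0
```

Request:
send_rows(targets=[0,0,0,-0.6,-0.68,0,1,0,0,0,-0.6,-0.68,0,1,0,0,0,-0.6,-0.68,0,1,0,0,0,-0.6,-0.6,0,1,0,0,0,-0.3,-0.3,0,1])

```text
time_s: 65.2
eef_pos: [449.2, -304.7, 161.7]
ee_rot: [0.001, 0.617, 0.787, -0.0]
force: [0.4, 0.3, -0.0]
grip_width: 1.001
grip_force: 0.0
```

Request:
send_rows(targets=[0,0,0,0,0,0,1,0,0,0,0,0,0,1,0,0,0,0,0,0,1])

```text
time_s: 65.58
eef_pos: [451.0, -301.7, 160.5]
ee_rot: [0.0, 0.616, 0.788, 0.0]
force: [0.9, 0.3, 0.1]
grip_width: 1.004
grip_force: 0.0
```

Run:
```python
from h import *
c=cap('top','fin.png')
a=cv2.imread('pics/top0.png')[:,:,::-1]
f=lambda im:cv2.resize(im[110:205,255:388],None,fx=6,fy=6,interpolation=cv2.INTER_CUBIC)
cv2.imwrite('pics/fin2.png',f(c['img'])[:,:,::-1])
A=cv2.cvtColor(a[150:200,265:385],cv2.COLOR_RGB2GRAY).astype(int);
# object shift by lid/cap patch matching
for n,x,y,w,h in(('jar',283,155,30,36),('bottle',314,155,24,34),('tin',338,150,32,36)):
    t=np.ascontiguousarray(a[y:y+h,x:x+w]);s=c['img'][y-5:y+h+5,x-5:x+w+5]
    r=cv2.matchTemplate(s,t,cv2.TM_CCOEFF_NORMED);i=np.unravel_index(r.argmax(),r.shape)
    def sub(v,k): 
        return 0 if k in(0,len(v)-1) else (v[k-1]-v[k+1])/(2*(v[k-1]-2*v[k]+v[k+1]))
    print(n,'px shift',round(i[1]-5+sub(r[i[0]],i[1]),2),round(i[0]-5+sub(r[:,i[1]],i[0]),2),round(r.max(),3))
```

```text
jar px shift 0.22 -0.19 0.885
bottle px shift 0.07 0.63 0.85
tin px shift 0.26 0.41 0.903
```

View pics/fin2.png

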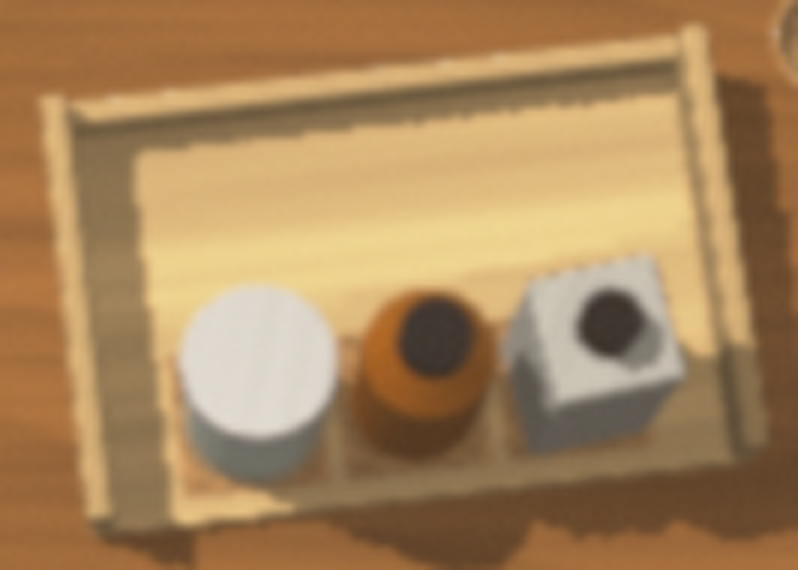

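The jar (259,362), bottle (436,338) and tin (610,323) are all upright. Each is within about 1 mm of its starting spot, so I'll hand the job in.

```bash
python3 -c "
from h import *
print(job.finish_job())"
```

```text
the job is handed in; nothing more can be done
None
```

The job is done and handed in: the stone lies flat in the holder, within about 1 mm and 1° of centred, and the bottle, jar and tin stand upright on the shelf within about 1–2 mm of where they started. Nothing was dropped or tipped, and the run took about 66 s of the 141 s allowed.

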